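Unclamp the finished flask and pack the biscuit ware into the kiln carrier

TASK

Pack the biscuit ware for the kiln. Slide the vise jaw at least 10 mm clear of the flask clamped in it, lift the flask out, and stand it together with every loose vase, flask and bottle on the table upright on the floor of the plywood carrier crate, side by side and none on top of another - a full load only just fits, so plan the places. The ware is fragile: set each piece down rather than dropping it; then leave the empty vise pushed fully shut, and do not disturb the brush pot, the bowl and the sanding pad.

Things in the scene. Friction and masses are not known exactly. Their poses are not given: they have to be found in the camera images.
- crate: open plywood carrier crate, fixed to the table (cannot be pushed). Outside 168 mm (x) by 258 mm (y) by 58 mm high, walls 9 mm, floor 8 mm thick; inside 150 mm (x) by 240 mm (y), 50 mm deep. Origin at the centre of its underside, z up, y along its long side
- crate_in (a point): centre of the crate's inner floor (8 mm above the table); axes as the crate's: inner walls at x = +-75 mm and y = +-120 mm, rim 50 mm above
- vise: grey quick-slide vise bolted to the table, 110 mm wide. Origin on the table under the clamped flask (which may sit 6 mm off along y), z up. The flask stands on the steel way at z = 34 mm between cork-faced jaws 90 mm wide (y), tops at z = 85 mm. Fixed jaw on +x, face at x = 22 mm, block to 62 mm; sliding jaw on -x, 66 mm long, opens to the vise's -x (roughly towards the robot)
- vise_jaw (a joint): how far the sliding jaw stands from the fixed jaw: the clear gap in m. 0 fully shut, 0.044 with the flask clamped, 0.095 at most. It stays where it is left; stiff sliding friction of about 5 N, no spring and no lock
- jaw_tab (a point): top centre of the steel pull tab that stands up from the sliding jaw: an upright plate 14 mm thick along the slide (vise x), 50 mm wide (y) and 42 mm clear of the jaw's top; this point lies 126 mm above the table and 57 mm behind the jaw's gripping face; it moves with the jaw
- flask_vise: biscuit-fired slab-built flask, pale pinkish clay: flat-sided body 44 mm (x) by 90 mm (y), 78 mm high, foot 3 mm smaller all round, then a square neck 28 mm (x) by 30 mm (y) from 78 to 114 mm above the foot; about 0.27 kg. Origin at the centre of the foot, z up, y along the long side. At the start it is clamped in the vise; always present
- vase_a: biscuit-fired round-bellied vase, pale pinkish clay: belly 68 mm across (widest 22 to 42 mm up), foot 56 mm, round neck 34 mm across from 74 to 108 mm above the foot; about 0.25 kg. Origin at the centre of the foot, z up. At the start it stands on the table on the robot's right; may be absent
- vase_b: biscuit-fired round-bellied vase, pale pinkish clay: belly 68 mm across (widest 22 to 42 mm up), foot 56 mm, round neck 34 mm across from 74 to 108 mm above the foot; about 0.25 kg. Origin at the centre of the foot, z up. At the start it stands on the table on the robot's right; may be absent
- vase_c: biscuit-fired round-bellied vase, pale pinkish clay: belly 68 mm across (widest 22 to 42 mm up), foot 56 mm, round neck 34 mm across from 74 to 108 mm above the foot; about 0.25 kg. Origin at the centre of the foot, z up. At the start it stands on the table on the robot's right; may be absent
- flask_a: biscuit-fired slab-built flask, pale pinkish clay: flat-sided body 44 mm (x) by 90 mm (y), 78 mm high, foot 3 mm smaller all round, then a square neck 28 mm (x) by 30 mm (y) from 78 to 114 mm above the foot; about 0.27 kg. Origin at the centre of the foot, z up, y along the long side. At the start it stands on the table on the robot's right; may be absent
- flask_b: biscuit-fired slab-built flask, pale pinkish clay: flat-sided body 44 mm (x) by 90 mm (y), 78 mm high, foot 3 mm smaller all round, then a square neck 28 mm (x) by 30 mm (y) from 78 to 114 mm above the foot; about 0.27 kg. Origin at the centre of the foot, z up, y along the long side. At the start it stands on the table on the robot's right; may be absent
- slim: biscuit-fired slim straight bottle, pale pinkish clay: cylinder 44 mm across and 97 mm high, then a round neck 26 mm across from 106 to 142 mm above the foot; about 0.22 kg. Origin at the centre of the foot, z up. At the start it stands on the table on the robot's right; may be absent
- brush_pot: pale glazed brush pot with a blue band, 72 mm across, 85 mm high, holding brushes up to about 200 mm high, beyond the work. Origin at the centre of the underside. A bystander, to be left where it is
- bowl: small glazed bowl lying mouth down, 112 mm across, 60 mm high, beyond the work. Origin at the centre of the underside. A bystander, to be left where it is
- sanding_pad: rubber hand sanding pad with a yellow abrasive face, 55 x 90 x 24 mm, lying beyond the work. Origin at the centre of the underside. A bystander, to be left where it is

How it is judged:
On the way, in this order (a step that is already met when the one before it is completed fails the run):
1. the vise jaw is slid at least about 10 mm clear of the flask, while the flask still stands in the vise (value of joint vise_jaw above 0.053 m and z of flask_vise in the frame of vise below 0.042 m and horizontal distance between flask_vise and vise below 0.05 m), for 0.2 s.
2. the flask from the vise stands upright on the crate's floor (x of flask_vise in the frame of crate_in between -0.075 and 0.075 m and y of flask_vise in the frame of crate_in between -0.12 and 0.12 m and z of flask_vise in the frame of crate_in below 0.006 m and angle between flask_vise's own z axis and vertical below 0.1 rad and linear speed of flask_vise below 0.02 m/s), for 0.2 s.
At the end, for the whole second after the job is handed in: every piece of ware present, the flask from the vise included, stands at rest in the crate: its foot within 6 mm of the crate's floor, within 0.1 rad (6 degrees) of upright, its centre inside the inner walls; the vise jaw is shut to less than 8 mm; nothing is held (all of step 2 and x of vase_a in the frame of crate_in between -0.075 and 0.075 m and y of vase_a in the frame of crate_in between -0.12 and 0.12 m and z of each of vase_a, vase_b, vase_c, flask_a, flask_b, slim in the frame of crate_in below 0.006 m and angle between each of vase_a, vase_b, vase_c, flask_a, flask_b, slim's own z axis and vertical below 0.1 rad and linear speed of each of vase_a, vase_b, vase_c, flask_a, flask_b, slim below 0.02 m/s and x of vase_b in the frame of crate_in between -0.075 and 0.075 m and y of vase_b in the frame of crate_in between -0.12 and 0.12 m and x of vase_c in the frame of crate_in between -0.075 and 0.075 m and y of vase_c in the frame of crate_in between -0.12 and 0.12 m and x of flask_a in the frame of crate_in between -0.075 and 0.075 m and y of flask_a in the frame of crate_in between -0.12 and 0.12 m and x of flask_b in the frame of crate_in between -0.075 and 0.075 m and y of flask_b in the frame of crate_in between -0.12 and 0.12 m and x of slim in the frame of crate_in between -0.075 and 0.075 m and y of slim in the frame of crate_in between -0.12 and 0.12 m and value of joint vise_jaw below 0.008 m); the robot touches nothing.
It fails at once if a bystander (brush pot, bowl, sanding pad) is moved more than 30 mm (distance of any of brush_pot, bowl, sanding_pad from where it was at the start of the episode above 0.03 m).
It fails at once if a piece of ware is dropped into the crate (let go and falling more than about 20 mm above its floor) ((x of flask_vise in the frame of crate_in between -0.075 and 0.075 m and y of flask_vise in the frame of crate_in between -0.12 and 0.12 m and z of flask_vise in the frame of crate_in above 0.014 m and linear speed of flask_vise above 0.35 m/s and contact force between flask_vise and the fingers below 0.2 N) or (x of vase_a in the frame of crate_in between -0.075 and 0.075 m and y of vase_a in the frame of crate_in between -0.12 and 0.12 m and z of vase_a in the frame of crate_in above 0.014 m and linear speed of vase_a above 0.35 m/s and contact force between vase_a and the fingers below 0.2 N) or (x of vase_b in the frame of crate_in between -0.075 and 0.075 m and y of vase_b in the frame of crate_in between -0.12 and 0.12 m and z of vase_b in the frame of crate_in above 0.014 m and linear speed of vase_b above 0.35 m/s and contact force between vase_b and the fingers below 0.2 N) or (x of vase_c in the frame of crate_in between -0.075 and 0.075 m and y of vase_c in the frame of crate_in between -0.12 and 0.12 m and z of vase_c in the frame of crate_in above 0.014 m and linear speed of vase_c above 0.35 m/s and contact force between vase_c and the fingers below 0.2 N) or (x of flask_a in the frame of crate_in between -0.075 and 0.075 m and y of flask_a in the frame of crate_in between -0.12 and 0.12 m and z of flask_a in the frame of crate_in above 0.014 m and linear speed of flask_a above 0.35 m/s and contact force between flask_a and the fingers below 0.2 N) or (x of flask_b in the frame of crate_in between -0.075 and 0.075 m and y of flask_b in the frame of crate_in between -0.12 and 0.12 m and z of flask_b in the frame of crate_in above 0.014 m and linear speed of flask_b above 0.35 m/s and contact force between flask_b and the fingers below 0.2 N) or (x of slim in the frame of crate_in between -0.075 and 0.075 m and y of slim in the frame of crate_in between -0.12 and 0.12 m and z of slim in the frame of crate_in above 0.014 m and linear speed of slim above 0.35 m/s and contact force between slim and the fingers below 0.2 N)).
Of vase_a, vase_b, vase_c, flask_a, flask_b, slim only 4 to 6 are there at a start; the rules pass over those that are not, and their reading is None.
At some moment in a run one of vase_a, vase_b, vase_c may be knocked a few centimetres aside while the robot is not near it.
It also fails if it takes over 210 s, if anything falls off the work surface, if the arm or the gripper's body presses on something with over 40 N, if the wrist force passes 120 N, or if a joint passes its speed limit or range.

ROBOT

A 7-joint arm with a two-finger parallel gripper is mounted at the origin on the work surface. World frame = base frame: x ahead of the robot, y to its left, z up, the work surface at z = 0. Lengths are in m, angles in rad, forces in N, time in s.
With the tool pointing down it reaches from about 0.425 to 0.925 m from the base axis. Payload 6.8 kg.
Tool frame: the origin (TCP) lies midway between the tips of the shut fingers; the grasp point (between the pads) lies 19 mm behind it (arm.pinch_z is the distance from the TCP to the grasp point, in m); z points along the fingers, y is the line along which they close (so a half turn about z gives the same grasp; the last joint's range is limited). The gripper opens to 85 mm and grips with 20 to 120 N. Pads are 22 mm wide; open, the fingers measure 114 mm over their backs; the gripper's body (76 mm by 85 mm) begins 54 mm behind the grasp point. The pads swing forward as they close: fully open they stand 13 mm farther back than shut.
Start: joints at [-1.314, 0.477, 0.022, 1.555, -0.011, 1.109, -0.083], TCP at [0.241, 0.631, 0.2] pointing down, gripper open.
Joint ranges: [-2.96, 2.96], [-0.34, 2.1], [-1.41, 1.46], [0.24, 2.44], [-1.37, 4.51], [0.17, 1.92], [-2.96, 2.96]. Speed limits (rad/s): [2.39, 2.39, 3.14, 3.14, 3.14, 3.14, 3.14].

INTERFACE

Orientations are given as [roll, pitch, yaw] about the fixed x, y, z axes, in that order (R = Rz(yaw) Ry(pitch) Rx(roll)).
In Python, from workcell import arm gives the robot as it stands.
- The arm moves only by the tool apply_moves, never from a script. Its argument "rows" is a list that holds one entry, the list of rows, each a list of 7 numbers: the shift along the tool's x, y, z normalised to -1 to 1, where 1 is 500 mm, then the turn, a rotation vector about the tool's x, y, z normalised to -1 to 1, where 1 is pi/2 rad, then the opening, from 0 (shut) to 1 (fully open). A call has 1 to 5 rows; each row shifts and turns the commanded pose from where the row before left it, along the tool's axes as they then stand; what a row does not reach is not made up. A row lasts 1/8 s, in which the tool goes at most 62.5 mm and 10.7 degrees, less where a joint would pass 70% of its speed; a pose out of reach is approached as far as the arm can. A call with a number of a shift or a turn outside -1 to 1 is refused whole. A call with a gripper value outside its range is refused whole. The fingers move at their own pace and stop on an object; "grip_force" is the grip in N (left out, the last holds). Time passes only in rows, so rows that do not move let the fingers close. It gives the time, the measured TCP pose, the force, the opening and the grip force at its end, in the units of the state.
- arm.get_state(): the state, without advancing time (a new reading comes with each control period).
- arm.grab_frame(name): name is "side" or "top" or "wrist"; returns the picture (420x560x3 uint8, red, green, blue); there is no depth.
- arm.calibration(name): a dict with "fx", "fy", "cx", "cy" (pixels), "extrinsics" (4x4, takes a point from world to camera coordinates); the wrist camera has in their place "hand_eye" (4x4, takes a point from camera to tool coordinates, whose origin is the TCP and whose axes are the flange's). Camera axes: x right, y up, looking along -z (the intrinsics and any distortion apply to the point x, -y, -z); pixel columns grow to the right and rows downward; lengths in m; the calibration is good to about 2 mm. The wrist camera is an equidistant fisheye: a pixel r from the principal point sees the ray r / f radians off the axis. A picture is of the moment at which its call begins: read the wrist's pose just before it. calibration takes no time and is no camera call.
- arm.hand_in(): hands the job in; it is judged then, once.
Trained networks look in the newest picture that a camera, given by its name, has taken for a name from the list of things; names that differ only in an ending like _2 or _b are one class to them, and where a whole thing is asked for, a point or a joint stands for the part that bears it (a point fixed in the world has none). Each returns a list of dicts, best first, with "conf" (0 to 1); they miss things now and then, are a little off and sometimes report something else, mostly with a low value. They report only what shows in the picture. A call takes as long as a camera call.
- arm.regions_of(camera, query): "mask" (420x560 bool, what is visible of it) and "bbox" ([centre column, centre row, width, height] in pixels, round what is visible of it).
The state is a dict: "time_s": time; "joint_positions": joint angles; "joint_vel": joint speeds; "joint_efforts": joint torques, N m; "eef_pos": TCP position; "orientation": TCP orientation; "force": force on the tool from outside, world axes, zero at the start; "torque": the same for the moment, N m; "width": finger opening in m; "gripper_force": force on a finger pad.
Only numpy, scipy, OpenCV 4.12 (cv2) and the standard library are available. Lean on these libraries where they do the work, as an engineer would, in place of code of your own. Each camera call takes 0.05 s, during which the arm holds its last target. There are 200 camera calls.

## Working session

There is one attempt and no reset: what is moved stays moved. The work goes in short steps, Python scripts to look and compute and a tool call to move; the robot and the scene stay as the last step left them, time stands still between calls to the robot, and variables do not carry over. Pictures are saved under pics/ and viewed, at most 14 in all, crops included, and the job is handed in when it is done.

Besides the shell and the picture viewer there is one more tool, called after "Call:" as name([rows], argument=value, ...), one row to a line, values as JSON. apply_moves: Moves the arm, as the interface text tells. Its arguments: {"type":"object","properties":{"rows":{"type":"array"},"grip_force":{"type":"number"}},"required":["rows"]}

```bash
mkdir -p pics; ls
python3 - <<'E'
from workcell import arm
import cv2, numpy as np
s=arm.get_state(); print(s); print(arm.pinch_z)
for n in ("side","top"):
    f=arm.grab_frame(n); cv2.imwrite(f"pics/{n}0.png",f[:,:,::-1])
for n in ("side","top","wrist"):
    c=arm.calibration(n); print(n,{k:(np.round(v,4).tolist()) for k,v in c.items()})
E
```

```text
pics
{'time_s': 0.0, 'joint_positions': array([-1.31407181,  0.47779591,  0.02230514,  1.55647813, -0.01149931,
        1.1092863 , -0.08310569]), 'joint_vel': array([-0.00023006, -0.00021147, -0.00095555, -0.00063312, -0.00010074,
        0.00019108,  0.00097004]), 'joint_efforts': array([-7.37065384e-04, -5.96452081e+01,  1.60771105e+00, -2.81202382e+01,
        1.25282840e-02,  9.33377742e-03,  1.09648363e-05]), 'eef_pos': array([0.24059293, 0.62995901, 0.19911664]), 'orientation': array([-3.13975660e+00,  1.21798252e-04,  2.77681493e+00]), 'force': array([-0.15690098,  0.17313491,  0.25127756]), 'torque': array([ 0.02678833, -0.0443106 ,  0.03462861]), 'gripper_force': 0.0, 'width': 0.08563843237846691}
0.0187
side {'fx': 407.4852, 'fy': 407.4852, 'cx': 281.5354, 'cy': 218.4574, 'extrinsics': [[0.7908, -0.6118, 0.0169, -0.4823], [0.4202, 0.5628, 0.7118, -0.2786], [-0.4451, -0.5558, 0.7021, -0.7852], [0.0, 0.0, 0.0, 1.0]]}
top {'fx': 427.1463, 'fy': 427.1463, 'cx': 283.7089, 'cy': 199.1054, 'extrinsics': [[-0.0137, -0.9996, -0.0252, -0.0158], [0.9852, -0.0178, 0.1704, -0.583], [-0.1708, -0.0225, 0.985, -1.0651], [0.0, 0.0, 0.0, 1.0]]}
wrist {'fx': 325.1923, 'fy': 325.1923, 'cx': 285.7406, 'cy': 205.7294, 'hand_eye': [[0.0008, 0.9465, 0.3226, 0.0826], [1.0, -0.0006, -0.0007, 0.0006], [-0.0005, 0.3226, -0.9465, -0.1737], [0.0, 0.0, 0.0, 1.0]]}
```

View pics/side0.png

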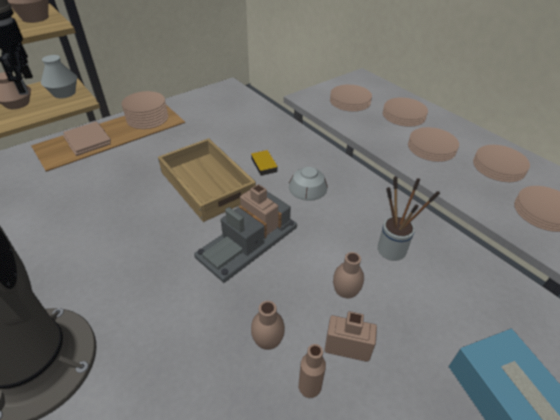

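View pics/top0.png

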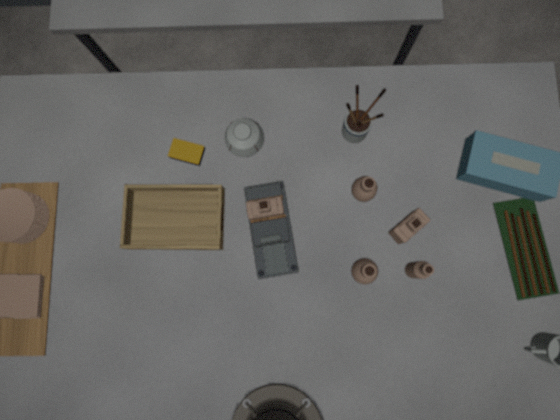

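The side view shows the crate at (205,178), vise (248,230), vases at (349,277) and (268,327), one loose flask (352,338) and the slim bottle (312,372). The top view agrees: crate (172,217), vise (270,230), vases (364,188) and (365,270), flask (410,226), slim (420,270). That makes five pieces to pack.

```bash
cat > h.py <<'E'
from workcell import arm
import cv2, numpy as np
from scipy.optimize import minimize
W,H=560,420
def proj(cam,P,st=None):
    c=arm.calibration(cam); P=np.atleast_2d(P)
    if cam=="wrist":
        T=tcpT(st)@c["hand_eye"]; E=np.linalg.inv(T)
    else: E=np.array(c["extrinsics"])
    q=P@E[:3,:3].T+E[:3,3]; x,y,z=q[:,0],-q[:,1],-q[:,2]
    if cam=="wrist":
        r=np.hypot(x,y); th=np.arctan2(r,z); k=th/np.maximum(r,1e-9)
        return np.c_[c["cx"]+c["fx"]*k*x,c["cy"]+c["fy"]*k*y]
    return np.c_[c["cx"]+c["fx"]*x/z,c["cy"]+c["fy"]*y/z]
def tcpT(st):
    from scipy.spatial.transform import Rotation as R
    T=np.eye(4);T[:3,:3]=R.from_euler("xyz",st["orientation"]).as_matrix();T[:3,3]=st["eef_pos"];return T
def box(x0,x1,y0,y1,z0,z1): return np.array([[x,y,z] for x in(x0,x1) for y in(y0,y1) for z in(z0,z1)])
def cyl(levels):
    a=np.linspace(0,2*np.pi,32,endpoint=False)
    return np.vstack([np.c_[r*np.cos(a),r*np.sin(a),0*a+z] for r,z in levels])
M={"vase":[cyl([(.028,0),(.034,.022),(.034,.042),(.017,.074)]),cyl([(.017,.07),(.017,.108)])],
 "slim":[cyl([(.022,0),(.022,.097),(.013,.106)]),cyl([(.013,.1),(.013,.142)])],
 "flask":[np.vstack([box(-.019,.019,-.042,.042,0,.0),box(-.022,.022,-.045,.045,.004,.078)]),box(-.014,.014,-.015,.015,.078,.114)],
 "crate":[box(-.084,.084,-.129,.129,0,.058)],
 "tab":[box(-.007,.007,-.025,.025,-.042,0)]}
def sil(cam,name,x,y,yaw,z0=0,st=None):
    m=np.zeros((H*4,W*4),np.uint8); c,s=np.cos(yaw),np.sin(yaw); R=np.array([[c,-s,0],[s,c,0],[0,0,1]])
    for p in M[name]:
        u=proj(cam,p@R.T+[x,y,z0],st)
        h=cv2.convexHull(((u+.5)*4).astype(np.float32)).astype(np.int32); cv2.fillConvexPoly(m,h,1)
    return cv2.resize(m.astype(np.float32),(W,H),interpolation=cv2.INTER_AREA)
def fit(name,obs,x0,round_=False,z0=0):
    """obs: list of (cam,mask,state)"""
    def cost(p):
        t=0
        for cam,m,st in obs:
            a=sil(cam,name,p[0],p[1],p[2] if not round_ else 0,z0,st); t+=1-np.minimum(a,m).sum()/np.maximum(a,m).sum()
        return t/len(obs)
    n=2 if round_ else 3
    x0=np.array(x0[:n],float); S=np.vstack([x0]+[x0+d for d in np.diag([.015,.015,.25][:n])])
    r=minimize(cost,x0,method="Nelder-Mead",options=dict(initial_simplex=S,xatol=2e-4,fatol=1e-4))
    return r.x,r.fun
def unproj(cam,uv,z,st=None):
    g=minimize(lambda p:np.sum((proj(cam,[p[0],p[1],z],st)[0]-uv)**2),[.6,0] if st is None else st["eef_pos"][:2],method="Nelder-Mead",options=dict(xatol=1e-5,fatol=1e-4)); return g.x
E
python3 - <<'E'
from h import *
import pickle
D={}
for cam in("side","top"):
    arm.grab_frame(cam)
    for q in("vase","slim","flask_a","flask_vise","crate","jaw_tab","vise"):
        try: r=arm.regions_of(cam,q if q!="vase" else "vase_a")
        except Exception as e: print(q,e); continue
        D[cam,q]=r
        print(cam,q,[(round(d["conf"],2),np.round(d["bbox"]).tolist(),int(d["mask"].sum())) for d in r])
pickle.dump(D,open("d0.pkl","wb"))
for n,uv,z in(("crate",(172,217),.05),("tab",(270,238),.12),("fv",(264,205),.148),("v1",(367,184),.108),("v2",(368,267),.108),("f",(410,222),.114),("s",(427,266),.142)): print(n,np.round(unproj("top",uv,z),3))
print(proj("side",arm.get_state()["eef_pos"]))
E
```

```text
side vase [(0.82, [350.0, 277.0, 29.0, 48.0], 1065), (0.58, [267.0, 325.0, 32.0, 51.0], 1235)]
side slim [(0.81, [312.0, 370.0, 27.0, 53.0], 1145)]
side flask_a [(0.9, [351.0, 336.0, 55.0, 53.0], 1967)]
side flask_vise [(0.86, [258.0, 211.0, 36.0, 51.0], 1044)]
side crate [(0.88, [206.0, 182.0, 101.0, 75.0], 4685), (0.63, [312.0, 370.0, 26.0, 52.0], 1137)]
side jaw_tab []
side vise [(0.65, [246.0, 237.0, 103.0, 91.0], 3898), (0.5, [208.0, 180.0, 97.0, 84.0], 4672)]
top vase [(0.97, [364.0, 270.0, 28.0, 26.0], 601), (0.57, [364.0, 190.0, 30.0, 28.0], 549), (0.49, [272.0, 230.0, 55.0, 98.0], 3061)]
top slim [(0.56, [417.0, 270.0, 29.0, 15.0], 407), (0.17, [362.0, 116.0, 48.0, 55.0], 965)]
top flask_a [(0.64, [410.0, 226.0, 38.0, 40.0], 719)]
top flask_vise [(0.83, [266.0, 208.0, 38.0, 26.0], 709)]
top crate [(0.87, [170.0, 218.0, 117.0, 66.0], 6702), (0.67, [418.0, 271.0, 30.0, 17.0], 433), (0.45, [363.0, 189.0, 24.0, 28.0], 511)]
top jaw_tab [(0.73, [270.0, 231.0, 36.0, 31.0], 969)]
top vise []
crate [0.541 0.267]
tab [0.476 0.008]
fv [0.552 0.02 ]
v1 [ 0.607 -0.233]
v2 [ 0.404 -0.226]
f [ 0.51  -0.331]
s [ 0.404 -0.356]
[[ 32.29250433 100.19437414]]
```

```bash
cat > fit0.py <<'E'
from h import *
import pickle
D=pickle.load(open("d0.pkl","rb"))
def F(n,obs,x0,**k):
    x,f=fit(n,obs,x0,**k); print(n,np.round(x,4),round(f,3)); return x
m=lambda c,q,i=0:(c,D[c,q][i]["mask"].astype(np.float32),None)
for y0 in(-.2,.05,.2):F("crate",[m("side","crate"),m("top","crate")],[.54,.267,y0])
F("vase",[m("side","vase",0),m("top","vase",1)],[.60,-.23],round_=True)
F("vase",[m("side","vase",1),m("top","vase",0)],[.40,-.226],round_=True)
F("slim",[m("side","slim"),m("top","slim")],[.40,-.356],round_=True)
for y0 in(-1,-.5,.5,1):F("flask",[m("side","flask_a"),m("top","flask_a")],[.51,-.331,y0])
E
python3 fit0.py
python3 - <<'E'
from h import *
import cv2
t=cv2.imread("pics/top0.png")[165:295,225:325]; s=cv2.imread("pics/side0.png")[165:295,185:310]
cv2.imwrite("pics/vise0.png",np.hstack([cv2.resize(t,(400,520),interpolation=2),cv2.resize(s,(400,416),interpolation=2) if 0 else cv2.copyMakeBorder(cv2.resize(s,(400,416),interpolation=2),0,104,0,0,0)]))
E
```

```text
crate [ 0.5427  0.2687 -0.0234] 0.043
crate [ 0.5419  0.2684 -0.0253] 0.042
crate [ 0.5426  0.268  -0.0207] 0.042
vase [ 0.61   -0.2377] 0.072
vase [ 0.395  -0.2289] 0.061
slim [ 0.3967 -0.3596] 0.108
flask [ 0.5079 -0.3462  0.6773] 0.101
flask [ 0.5079 -0.3467  0.6745] 0.102Traceback (most recent call last):
  File "fit0.py", line 11, in <module>
    for y0 in(-1,-.5,.5,1):F("flask",[m("side","flask_a"),m("top","flask_a")],[.51,-.331,y0])
                           ~^^^^^^^^^^^^^^^^^^^^^^^^^^^^^^^^^^^^^^^^^^^^^^^^^^^^^^^^^^^^^^^^^
  File "fit0.py", line 5, in F
    x,f=fit(n,obs,x0,**k); print(n,np.round(x,4),round(f,3)); return x
        ~~~^^^^^^^^^^^^^^
  File "h.py", line 42, in fit
    r=minimize(cost,x0,method="Nelder-Mead",options=dict(initial_simplex=S,xatol=2e-4,fatol=1e-4))
    res = _minimize_neldermead(fun, x0, args, callback, bounds=bounds,
                               **options)
    fxr = func(xr)
    fx = function(np.copy(x), *(wrapper_args + args))
  File "h.py", line 38, in cost
    a=sil(cam,name,p[0],p[1],p[2] if not round_ else 0,z0,st); t+=1-np.minimum(a,m).sum()/np.maximum(a,m).sum()
  File "h.py", line 30, in sil
    u=proj(cam,p@R.T+[x,y,z0],st)
  File "h.py", line 6, in proj
    c=arm.calibration(cam); P=np.atleast_2d(P)
ValueError: time passes only in moves, steps and waits
```

View pics/vise0.png

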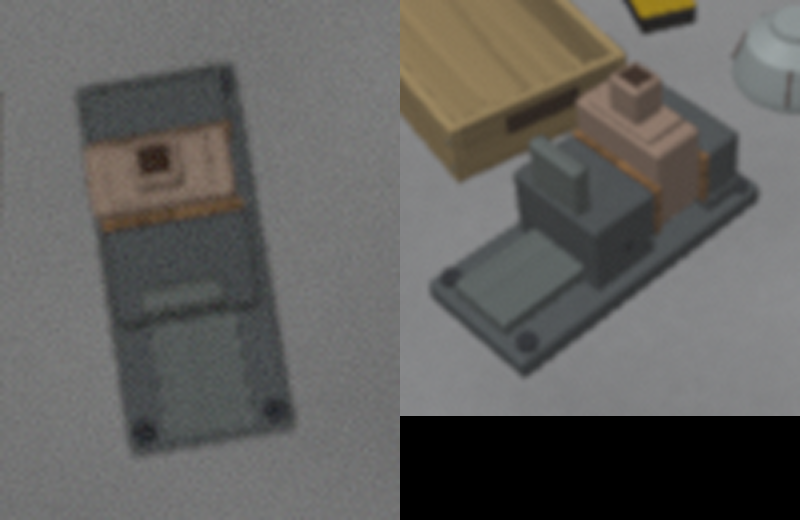

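The vise crop shows the flask neck top at top-view px (263,204) and the pull tab at about (270,239). The vise is turned roughly +0.16 rad. I'll add a planner helper and head over the vise for a close look.

```bash
python3 - <<'E'
s=open("h.py").read()
s=s.replace("W,H=560,420","W,H=560,420\nCAL={n:arm.calibration(n) for n in('side','top','wrist')}").replace('c=arm.calibration(cam); P=','c=CAL[cam]; P=')
s+='''
from scipy.spatial.transform import Rotation as R
def wrap(a): return (a+np.pi)%(2*np.pi)-np.pi
def plan(targets,grip,start=None,vmax=.055):
    """targets: list of (x,y,z,yaw); prints rows, tool kept pointing down"""
    st=arm.get_state(); T=tcpT(st) if start is None else start; p=T[:3,3].copy(); Q=R.from_matrix(T[:3,:3]); out=[]
    for x,y,z,yaw in targets:
        q1=R.from_euler("xyz",[np.pi,0,yaw]); d=np.array([x,y,z])-p; rv=(Q.inv()*q1).as_rotvec()
        n=max(1,int(np.ceil(max(np.linalg.norm(d)/vmax,np.linalg.norm(rv)/.165))))
        p0=p.copy();Q0=Q
        for i in range(1,n+1):
            pt=p0+d*i/n; Qt=Q0*R.from_rotvec(rv*i/n)
            sh=np.round(Q.inv().apply(pt-p)/.5,3); tr=np.round((Q.inv()*Qt).as_rotvec()/(np.pi/2),3)
            p=p+Q.apply(sh*.5); Q=Q*R.from_rotvec(tr*np.pi/2); out.append([*(sh+0.).tolist(),*(tr+0.).tolist(),grip])
    for i in range(0,len(out),5): print(str(out[i:i+5]).replace(" ",""))
    T2=np.eye(4);T2[:3,:3]=Q.as_matrix();T2[:3,3]=p; return T2
def show():
    s=arm.get_state(); print("t",s["time_s"],"pos",np.round(s["eef_pos"],4),"rpy",np.round(s["orientation"],3),"w",round(s["width"],4),"F",np.round(s["force"],1),"j",np.round(s["joint_positions"],2)); return s
'''
open("h.py","w").write(s)
E
cat > /dev/null; sed -i '/for y0 in(-1/d' fit0.py
cat >> fit0.py <<'E'
for y0 in(.3,.7,1.1):F("flask",[m("side","flask_a"),m("top","flask_a")],[.508,-.346,y0])
M["flask"]=M["flask"][:]
F("flask",[m("top","flask_vise")],[.55,.02,.16],z0=.034)
plan([(.40,.50,.30,2.6),(.53,.01,.30,1.73)],1)
E
python3 fit0.py
```

```text
crate [ 0.5427  0.2687 -0.0234] 0.043
crate [ 0.5419  0.2684 -0.0253] 0.042
crate [ 0.5426  0.268  -0.0207] 0.042
vase [ 0.61   -0.2377] 0.072
vase [ 0.395  -0.2289] 0.061
slim [ 0.3967 -0.3596] 0.108
flask [ 0.5078 -0.3462  0.6714] 0.101
flask [ 0.508  -0.3464  0.6775] 0.102
flask [ 0.5079 -0.346   0.6751] 0.101
flask [0.5549 0.0215 0.1238] 0.122
[[-0.078,-0.026,-0.04,0.0,0.0,0.023,1],[-0.079,-0.023,-0.04,0.0,0.0,0.022,1],[-0.08,-0.021,-0.04,0.0,0.0,0.023,1],[-0.08,-0.017,-0.04,0.0,0.0,0.022,1],[-0.081,-0.015,-0.04,0.0,0.0,0.023,1]]
[[-0.073,-0.071,0.0,0.0,0.0,0.055,1],[-0.079,-0.064,0.0,0.0,0.0,0.056,1],[-0.084,-0.056,0.0,0.0,0.0,0.055,1],[-0.088,-0.05,0.0,0.0,0.0,0.055,1],[-0.093,-0.041,0.0,0.0,0.0,0.056,1]]
[[-0.096,-0.034,0.0,0.0,0.0,0.055,1],[-0.098,-0.025,0.0,0.0,0.0,0.055,1],[-0.1,-0.016,0.0,0.0,0.0,0.056,1],[-0.101,-0.007,0.0,0.0,0.0,0.055,1],[-0.102,0.001,0.0,0.0,0.0,0.055,1]]
```

Call:
apply_moves([
  [[-0.078,-0.026,-0.04,0,0,0.023,1],[-0.079,-0.023,-0.04,0,0,0.022,1],[-0.08,-0.021,-0.04,0,0,0.023,1],[-0.08,-0.017,-0.04,0,0,0.022,1],[-0.081,-0.015,-0.04,0,0,0.023,1]],
])

```text
time_s: 1.52
eef_pos: [0.4009, 0.4992, 0.3009]
orientation: [3.141, -0.0, 2.598]
force: [-0.2, -0.7, -0.7]
width: 0.0853
gripper_force: 0.0
```

Call:
apply_moves([
  [[-0.073,-0.071,0,0,0,0.055,1],[-0.079,-0.064,0,0,0,0.056,1],[-0.084,-0.056,0,0,0,0.055,1],[-0.088,-0.05,0,0,0,0.055,1],[-0.093,-0.041,0,0,0,0.056,1]],
])

```text
time_s: 2.15
eef_pos: [0.4654, 0.2534, 0.3004]
orientation: [3.141, -0.0, 2.161]
force: [0.6, 0.4, -0.8]
width: 0.0853
gripper_force: 0.0
```

Call:
apply_moves([
  [[-0.096,-0.034,0,0,0,0.055,1],[-0.098,-0.025,0,0,0,0.055,1],[-0.1,-0.016,0,0,0,0.056,1],[-0.101,-0.007,0,0,0,0.055,1],[-0.102,0.001,0,0,0,0.055,1]],
])

```text
time_s: 2.78
eef_pos: [0.5303, 0.0082, 0.3004]
orientation: [3.141, -0.0, 1.728]
force: [-0.1, -0.3, 0.8]
width: 0.0855
gripper_force: 0.0
```

Call:
apply_moves([
  [[0,0,0,0,0,0,1],[0,0,0,0,0,0,1]],
])

```text
time_s: 3.02
eef_pos: [0.5299, 0.0105, 0.3001]
orientation: [-3.142, -0.001, 1.731]
force: [0.8, -0.2, 0.0]
width: 0.0852
gripper_force: 0.0
```

Run:
```python
from h import *
import pickle
st=show(); f=arm.grab_frame("wrist"); cv2.imwrite("pics/w1.png",f[:,:,::-1])
D={}
for q in("flask_a","jaw_tab","vise","crate","vase_a","slim"):
    r=arm.regions_of("wrist",q); D[q]=r
    print(q,[(round(d["conf"],2),np.round(d["bbox"]).tolist()) for d in r])
pickle.dump((st,D),open("d1.pkl","wb"))
```

```text
t 3.025 pos [0.5299 0.0105 0.3001] rpy [-3.142e+00 -1.000e-03  1.731e+00] w 0.0852 F [ 0.8 -0.2  0. ] j [-0.59  0.15  0.52  1.8  -0.08  1.21  0.11]
flask_a [(0.93, [242.0, 344.0, 48.0, 48.0])]
jaw_tab [(0.66, [259.0, 162.0, 59.0, 76.0])]
vise [(0.65, [271.0, 159.0, 178.0, 82.0])]
crate [(0.94, [316.0, 43.0, 150.0, 86.0])]
vase_a [(0.69, [188.0, 285.0, 36.0, 27.0])]
slim [(0.58, [314.0, 44.0, 145.0, 86.0]), (0.52, [193.0, 339.0, 10.0, 23.0])]
```

View pics/w1.png

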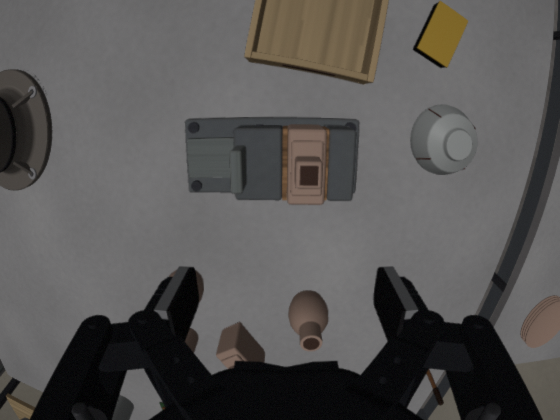

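The wrist view shows the vise with the tab top at about (238,171), the flask neck hole at about (310,175) and the flask's shoulder outline from (287,128) to (327,204). I'll enlarge the crop and overlay the model.

```bash
cat > ov.py <<'E'
from h import *
def outline(img,cam,st,name,x,y,yaw,z0,off,k,col):
    c,s=np.cos(yaw),np.sin(yaw); Rz=np.array([[c,-s,0],[s,c,0],[0,0,1]])
    for p in M[name]:
        u=(proj(cam,p@Rz.T+[x,y,z0],st)+.5-off)*k
        cv2.polylines(img,[cv2.convexHull(u.astype(np.float32)).astype(np.int32)],True,col,1,cv2.LINE_AA)
E
python3 - <<'E'
from ov import *
import pickle
st,D=pickle.load(open("d1.pkl","rb"))
for n,uv,z in(("neck",(309.5,175),.148),("tab",(238,171),.126),("tab0",(238,150),.126),("tab1",(238,192),.126),("c1",(287,128),.112),("c2",(326,128),.112),("c3",(326.5,204),.112),("c4",(289,204),.112)): print(n,np.round(unproj("wrist",np.array(uv),z,st),4))
f=cv2.imread("pics/w1.png")[100:220,170:370]; g=cv2.resize(f,None,fx=4,fy=4,interpolation=2)
n=unproj("wrist",np.array((309.5,175)),.148,st); t=unproj("wrist",np.array((238,171)),.126,st)
yaw=.16
outline(g,"wrist",st,"flask",n[0],n[1],yaw,.034,np.array([170,100]),4,(0,255,0))
outline(g,"wrist",st,"tab",t[0],t[1],yaw,.126,np.array([170,100]),4,(0,0,255))
cv2.imwrite("pics/w1o.png",g)
d=D["crate"][0]; print(fit("crate",[("wrist",d["mask"].astype(np.float32),st)],[.54,.268,-.022]))
E
```

```text
neck [0.554  0.0205]
tab [0.478  0.0077]
tab0 [0.475  0.0309]
tab1 [ 0.4809 -0.0163]
c1 [0.5239 0.0614]
c2 [0.5667 0.0688]
c3 [ 0.5842 -0.0186]
c4 [ 0.5406 -0.0257]
(array([ 0.54383473,  0.26812238, -0.03298182]), np.float64(0.014506399631500244))
```

View pics/w1o.png

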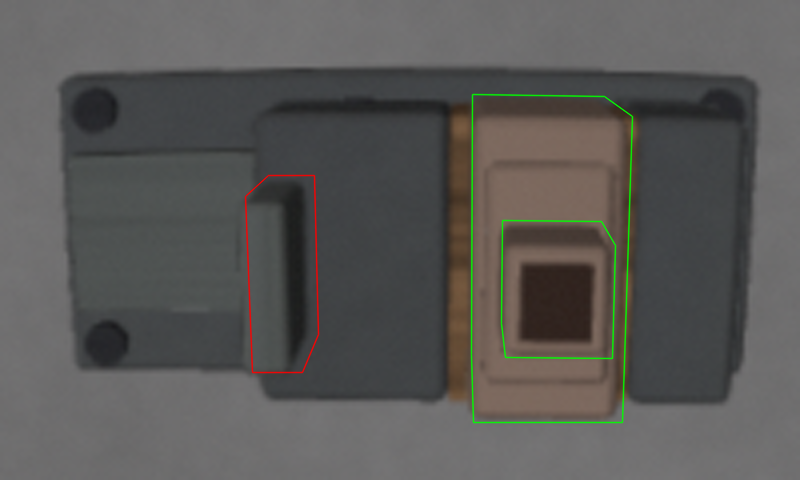

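Run:
```python
from h import *
plan([(.477,.0077,.20,1.752),(.477,.0077,.094,1.752)],1)
```

```text
[[0.004,-0.035,0.067,0.0,0.0,-0.004,1],[0.004,-0.035,0.066,0.0,0.0,-0.004,1],[0.004,-0.035,0.067,0.0,0.0,-0.005,1],[0.0,0.0,0.106,0.0,0.0,0.0,1],[0.0,0.0,0.106,0.0,0.0,0.0,1]]
```

Call:
apply_moves([
  [[0.004,-0.035,0.067,0,0,-0.004,1],[0.004,-0.035,0.066,0,0,-0.004,1],[0.004,-0.035,0.067,0,0,-0.005,1],[0,0,0.106,0,0,0,1],[0,0,0.106,0,0,0,1]],
], grip_force=30)

```text
time_s: 4.0
eef_pos: [0.4777, 0.0077, 0.0932]
orientation: [3.139, -0.0, 1.752]
force: [0.3, 1.2, 0.9]
width: 0.0856
gripper_force: 0.0
```

Call:
apply_moves([
  [[0,0,0,0,0,0,0],[0,0,0,0,0,0,0],[0,0,0,0,0,0,0],[0,0,0,0,0,0,0],[0,0,0,0,0,0,0]],
])

```text
time_s: 4.62
eef_pos: [0.4777, 0.0072, 0.0949]
orientation: [3.14, -0.0, 1.751]
force: [-0.9, -0.1, 2.7]
width: -0.0
gripper_force: 2.1
```

Call:
apply_moves([
  [[0,0,0,0,0,0,0],[0,0,0,0,0,0,0],[0,0,0,0,0,0,0]],
])

```text
time_s: 5.0
eef_pos: [0.4777, 0.0072, 0.0949]
orientation: [3.141, -0.0, 1.751]
force: [-2.4, -0.3, 7.6]
width: -0.0001
gripper_force: 3.8
```

Run:
```python
from h import *
st=show(); f=arm.grab_frame("wrist"); g=arm.grab_frame("side")
a=cv2.resize(f[50:350,130:430],(400,400)); b=cv2.resize(g[120:300,150:330],(400,400),interpolation=2)
cv2.imwrite("pics/w2.png",np.hstack([a,b])[:,:,::-1])
```

```text
t 5.0 pos [0.4777 0.0072 0.0949] rpy [ 3.141 -0.     1.751] w -0.0001 F [-2.4 -0.3  7.6] j [-0.54  0.32  0.47  2.14 -0.21  0.73  0.25]
```

View pics/w2.png

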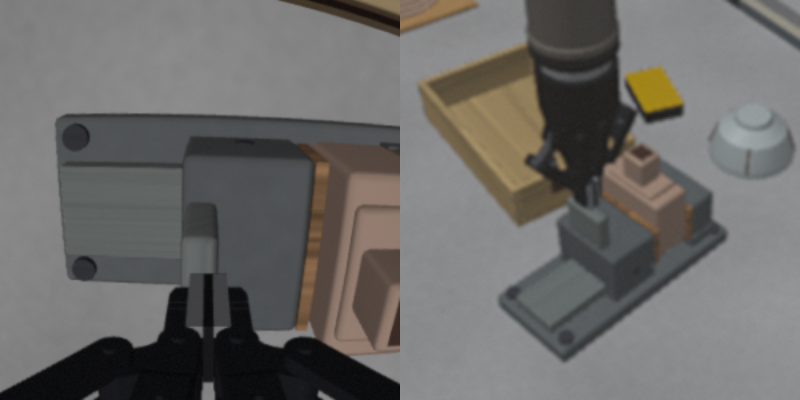

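Run:
```python
from h import *
st=arm.get_state(); P=lambda p:np.round((proj("wrist",p,st)[0]-[130,50])*4/3)
print("TCP",P(st["eef_pos"]),"tabtop",P([.477,.0075,.126]),"end+",P([.473,.032,.126]),"end-",P([.481,-.017,.126]),"base end+",P([.473,.032,.084]))
Q=lambda p:np.round((proj("side",p)[0]-[150,120])*400/180)
print("side TCP",Q(st["eef_pos"]),"tabtop",Q([.477,.0075,.126]),Q([.473,.032,.126]),Q([.481,-.017,.126]))
```

```text
TCP [206. 259.] tabtop [204. 294.] end+ [205. 233.] end- [203. 346.] base end+ [205. 198.]
side TCP [188. 225.] tabtop [186. 203.] [169. 192.] [202. 215.]
```

Run:
```python
from h import *
import pickle
st,_=pickle.load(open("d1.pkl","rb"))
T=tcpT(st)
for z in(0,-.013,-.03,-.045,-.06):
    print(z,[np.round(proj("wrist",(T@[dx,y,z,1])[:3],st)[0]).tolist() for y in(-.0425,.0425) for dx in(.011,-.011)])
print(arm.calibration("wrist")["hand_eye"])
s2=arm.get_state(); T=tcpT(s2)
for z in(0,-.03): print(z,[np.round((proj("wrist",(T@[dx,y,z,1])[:3],s2)[0]-[130,50])*4/3).tolist() for y in(-.007,.007) for dx in(.011,-.011)])
```

```text
0 [[212.0, 227.0], [215.0, 260.0], [357.0, 227.0], [353.0, 260.0]]
-0.013 [[207.0, 236.0], [211.0, 271.0], [361.0, 236.0], [358.0, 271.0]]
-0.03 [[200.0, 250.0], [204.0, 286.0], [368.0, 250.0], [364.0, 287.0]]
-0.045 [[192.0, 264.0], [198.0, 302.0], [376.0, 264.0], [370.0, 303.0]]
-0.06 [[184.0, 281.0], [191.0, 321.0], [384.0, 281.0], [377.0, 321.0]]
[[ 7.51954794e-04  9.46668430e-01  3.22208500e-01  8.33959733e-02]
 [ 9.99999699e-01 -6.49456720e-04 -4.25607620e-04  8.10954901e-04]
 [-1.93648822e-04  3.22208723e-01 -9.46668633e-01 -1.73693011e-01]
 [ 0.00000000e+00  0.00000000e+00  0.00000000e+00  1.00000000e+00]]
0 [[189.0, 237.0], [190.0, 281.0], [222.0, 237.0], [221.0, 281.0]]
-0.03 [[186.0, 268.0], [188.0, 317.0], [224.0, 268.0], [223.0, 317.0]]
```

The image shows the fingers shut on top of the tab, at crop (208,275). Both the wrist and side views put the true fingertips about 31 mm behind the reported TCP. I'll use that offset: open, go 31 mm lower and grip the tab again.

Call:
apply_moves([
  [[0,0,-0.02,0,0,0,1],[0,0,0,0,0,0,1],[0,0,0,0,0,0,1],[0,0,0,0,0,0,1],[0,0,0,0,0,0,1]],
])

```text
time_s: 5.72
eef_pos: [0.477, 0.007, 0.1039]
orientation: [-3.141, 0.0, 1.751]
force: [-0.6, 0.2, -0.2]
width: 0.0852
gripper_force: 0.0
```

Call:
apply_moves([
  [[0,0,0.03,0,0,0,1],[0,0,0.03,0,0,0,1],[0,0,0.022,0,0,0,1],[0,0,0,0,0,0,1]],
])

```text
time_s: 6.22
eef_pos: [0.4772, 0.007, 0.0626]
orientation: [-3.141, -0.0, 1.751]
force: [-2.4, 0.6, 4.0]
width: 0.0854
gripper_force: 2.7
```

Call:
apply_moves([
  [[0,0,0,0,0,0,0],[0,0,0,0,0,0,0],[0,0,0,0,0,0,0],[0,0,0,0,0,0,0],[0,0,0,0,0,0,0]],
])

```text
time_s: 6.85
eef_pos: [0.4743, 0.0066, 0.0623]
orientation: [-3.136, -0.001, 1.749]
force: [-7.4, -0.1, 14.3]
width: 0.0139
gripper_force: 29.0
```

Call:
apply_moves([
  [[0,-0.012,-0.004,0,0,0,0],[0,-0.016,0,0,0,0,0],[0,-0.016,0,0,0,0,0],[0,-0.016,0,0,0,0,0],[0,0,0,0,0,0,0]],
])

```text
time_s: 7.48
eef_pos: [0.444, 0.0019, 0.0626]
orientation: [-3.135, -0.0, 1.751]
force: [1.0, 3.6, -28.2]
width: 0.0135
gripper_force: 31.2
```

Call:
apply_moves([
  [[0,0,0,0,0,0,0],[0,0,0,0,0,0,0]],
])

```text
time_s: 7.72
eef_pos: [0.4439, 0.0019, 0.0626]
orientation: [-3.135, -0.0, 1.751]
force: [0.6, 3.1, -25.9]
width: 0.0136
gripper_force: 31.6
```

Run:
```python
from h import *
st=show()
plan([(.444,.002,.15,1.755),(.554,.0205,.15,1.755),(.554,.0205,.088,1.755)],1)
```

```text
t 7.725 pos [0.4439 0.0019 0.0626] rpy [-3.135 -0.     1.751] w 0.0136 F [  0.6   3.1 -25.9] j [-0.52  0.33  0.45  2.23 -0.24  0.63  0.28]
[[0.0,-0.001,-0.087,-0.002,0.0,-0.001,1],[0.0,0.0,-0.088,-0.002,0.0,-0.002,1],[-0.001,0.074,0.0,0.0,0.0,0.0,1],[-0.002,0.075,0.0,0.0,0.0,0.0,1],[-0.001,0.074,0.0,0.0,0.0,0.0,1]]
[[0.0,0.0,0.062,0.0,0.0,0.0,1],[0.0,0.0,0.062,0.0,0.0,0.0,1]]
```

Call:
apply_moves([
  [[0,0,0,0,0,0,1],[0,0,0,0,0,0,1],[0,0,0,0,0,0,1],[0,0,0,0,0,0,1]],
])

```text
time_s: 8.22
eef_pos: [0.4482, 0.0016, 0.0655]
orientation: [3.141, -0.0, 1.751]
force: [-0.5, -0.4, 0.1]
width: 0.0842
gripper_force: 0.0
```

Call:
apply_moves([
  [[0,0,-0.086,0,0,0,1],[0,0,-0.086,0,0,0,1],[-0.001,0.071,0,0,0,0,1],[-0.001,0.072,0,0,0,-0.002,1],[-0.001,0.072,0,0,0,0,1]],
])

```text
time_s: 8.85
eef_pos: [0.5549, 0.0199, 0.1515]
orientation: [3.141, -0.0, 1.755]
force: [-0.5, -0.1, 0.5]
width: 0.0854
gripper_force: 0.0
```

Run:
```python
from h import *
from ov import *
st=show(); f=arm.grab_frame("wrist")
r=arm.regions_of("wrist","flask_vise"); print([(round(d["conf"],2),np.round(d["bbox"]).tolist()) for d in r])
o=np.array([180,100]); g=cv2.resize(f[100:300,180:380],(600,600),interpolation=2)[:,:,::-1].copy()
outline(g,"wrist",st,"flask",.554,.0205,.185,.034,o,3,(0,255,0))
cv2.imwrite("pics/w3.png",g)
```

```text
t 8.85 pos [0.5549 0.0199 0.1515] rpy [ 3.141 -0.     1.755] w 0.0854 F [-0.5 -0.1  0.5] j [-0.55  0.36  0.5   1.92 -0.22  0.91  0.25]
[(0.68, [283.0, 207.0, 70.0, 130.0])]
```

View pics/w3.png

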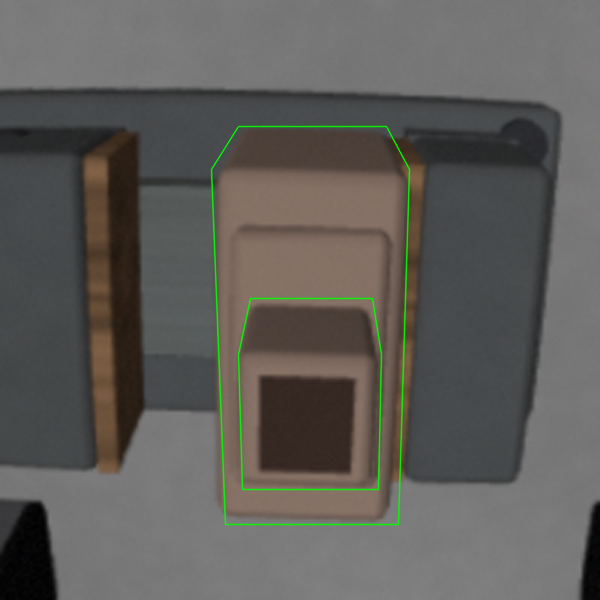

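The overlay matches: the neck is centred at about crop (307,425) and the jaw is well clear of the flask. Next I go down, grip and lift.

Call:
apply_moves([
  [[0.001,-0.001,0.06,0,0,0,1],[0,0,0.066,0,0,0,1],[0,0,0,0,0,0,1]],
], grip_force=30)

```text
time_s: 9.32
eef_pos: [0.5505, 0.0196, 0.0863]
orientation: [-3.136, 0.0, 1.754]
force: [0.6, 0.2, 0.4]
width: 0.0854
gripper_force: 0.0
```

Call:
apply_moves([
  [[0,0,0,0,0,0,0],[0,0,0,0,0,0,0],[0,0,0,0,0,0,0],[0,0,0,0,0,0,0],[0,0,0,0,0,0,0]],
])

```text
time_s: 9.95
eef_pos: [0.553, 0.0199, 0.089]
orientation: [3.141, -0.001, 1.754]
force: [-3.1, 0.2, 6.9]
width: 0.0276
gripper_force: 29.1
```

Call:
apply_moves([
  [[0,0,-0.03,0,0,0,0],[0,0,-0.08,0,0,0,0],[0,0,-0.09,0,0,0,0],[0,0,-0.08,0,0,0,0],[0,0,0,0,0,0,0]],
])

```text
time_s: 10.58
eef_pos: [0.5554, 0.0198, 0.232]
orientation: [3.134, -0.0, 1.754]
force: [0.2, -0.2, -3.4]
width: 0.0277
gripper_force: 31.1
```

```bash
cat >> h.py <<'E'
CR=[.5435,.268,-.03]
def cw(lx,ly):
    c,s=np.cos(CR[2]),np.sin(CR[2]); return CR[0]+c*lx-s*ly,CR[1]+s*lx+c*ly
E
python3 - <<'E'
from h import *
st=show(); x,y=cw(.036,.070); print(x,y)
plan([(x,y,.23,np.pi/2-.03)],0)
E
```

```text
t 10.575 pos [0.5554 0.0198 0.232 ] rpy [ 3.134 -0.     1.754] w 0.0277 F [ 0.2 -0.2 -3.4] j [-0.59  0.26  0.54  1.84 -0.16  1.07  0.19]
0.5815834862291382 0.3368886643551393
[[0.102,0.028,0.001,0.001,0.0,0.023,0],[0.104,0.024,0.001,0.001,0.0,0.022,0],[0.104,0.02,0.001,0.0,0.0,0.023,0],[0.104,0.017,0.0,0.001,0.0,0.022,0],[0.106,0.013,0.001,0.001,-0.001,0.023,0]]
[[0.105,0.01,0.001,0.001,0.0,0.023,0]]
```

Call:
apply_moves([
  [[0.102,0.028,0,0.001,0,0.023,0],[0.104,0.024,0,0.001,0,0.022,0],[0.104,0.02,0,0,0,0.023,0],[0.104,0.017,0,0.001,0,0.022,0],[0.106,0.013,0,0.001,0,0.023,0]],
])

```text
time_s: 11.2
eef_pos: [0.5739, 0.2856, 0.2268]
orientation: [-3.134, 0.002, 1.575]
force: [0.7, -1.2, -2.0]
width: 0.0277
gripper_force: 31.5
```

Call:
apply_moves([
  [[0.105,0.01,0,0,0,0.023,0],[0,0,0,0,0,0,0],[0,0,0,0,0,0,0]],
])

```text
time_s: 11.58
eef_pos: [0.5788, 0.3359, 0.2266]
orientation: [-3.134, 0.003, 1.541]
force: [-0.5, -0.9, -2.9]
width: 0.0275
gripper_force: 31.3
```

Run:
```python
from h import *
st=show()
f=arm.grab_frame("wrist"); cv2.imwrite("pics/w4.png",f[:,:,::-1])
# inner rim corners overlay at local corners, z .058 top
g=f[:,:,::-1].copy()
for hx,hy,z,col in((.075,.12,.058,(0,255,0)),(.084,.129,.058,(0,0,255)),(.075,.12,.008,(255,255,0))):
    P=np.array([[*cw(a*hx,b*hy),z] for a0,b0,a1,b1 in((1,1,1,-1),(1,-1,-1,-1),(-1,-1,-1,1),(-1,1,1,1)) for t in np.linspace(0,1,20) for a,b in[(a0+(a1-a0)*t,b0+(b1-b0)*t)]])
    cv2.polylines(g,[np.round((proj("wrist",P,st))*8).astype(np.int32)],True,col,1,cv2.LINE_AA,3)
cv2.imwrite("pics/w4o.png",g)
```

```text
t 11.575 pos [0.5788 0.3359 0.2266] rpy [-3.134e+00  3.000e-03  1.541e+00] w 0.0275 F [-0.5 -0.9 -2.9] j [-0.94  0.48  0.47  1.56 -0.23  1.17 -0.46]
```

View pics/w4o.png

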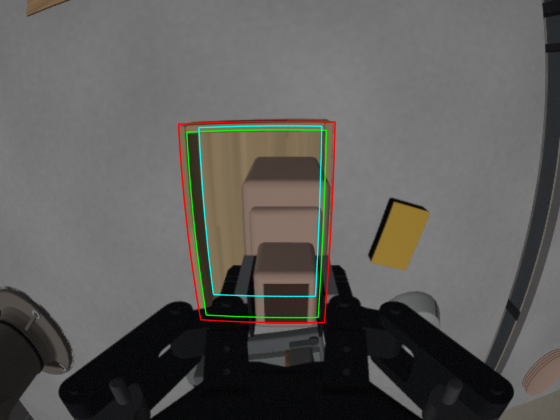

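The overlay of the crate outlines (green and red) matches the rims, and the flask is parallel to the walls. I'll lower it.

Run:
```python
from h import *
st=arm.get_state()
T=plan([(.5810,.3369,.08,1.541)],0,vmax=.05)
```

```text
[[0.002,0.002,0.098,-0.002,0.001,0.0,0],[0.001,0.001,0.098,-0.001,0.0,-0.001,0],[0.001,0.002,0.098,-0.002,0.001,0.0,0]]
```

Call:
apply_moves([
  [[0.002,0.002,0.098,-0.002,0.001,0,0],[0.001,0.001,0.098,-0.001,0,0,0],[0.001,0.002,0.098,-0.002,0.001,0,0],[0,0,0,0,0,0,0]],
])

```text
time_s: 12.12
eef_pos: [0.5785, 0.3354, 0.0772]
orientation: [-3.136, 0.003, 1.539]
force: [0.4, -0.6, -1.8]
width: 0.0277
gripper_force: 31.4
```

Call:
apply_moves([
  [[0,0,0.014,0,0,0,0],[0,0,0.014,0,0,0,0],[0,0,0.006,0,0,0,0],[0,0,0,0,0,0,0]],
])

```text
time_s: 12.62
eef_pos: [0.5815, 0.3391, 0.0643]
orientation: [3.14, -0.003, 1.541]
force: [0.1, -0.1, -2.3]
width: 0.0276
gripper_force: 31.3
```

Call:
apply_moves([
  [[0,0,0.003,0,0,0,0],[0,0,0,0,0,0,0],[0,0,0,0,0,0,0]],
])

```text
time_s: 13.0
eef_pos: [0.5818, 0.3392, 0.0631]
orientation: [3.139, -0.003, 1.541]
force: [-0.9, 0.3, 4.0]
width: 0.0275
gripper_force: 32.0
```

Call:
apply_moves([
  [[0,0,0,0,0,0,0.5],[0,0,0,0,0,0,0.5],[0,0,0,0,0,0,0.5],[0,0,-0.03,0,0,0,0.5],[0,0,-0.06,0,0,0,0.5]],
])

```text
time_s: 13.62
eef_pos: [0.5807, 0.3383, 0.1076]
orientation: [3.142, -0.001, 1.541]
force: [0.3, 0.3, -0.1]
width: 0.0423
gripper_force: 0.0
```

Run:
```python
from h import *
st=show(); p=st["eef_pos"]
plan([(p[0],p[1],.23,1.541),(.508,-.346,.25,2.246)],1,vmax=.058)
```

```text
t 13.625 pos [0.5807 0.3383 0.1076] rpy [ 3.142e+00 -1.000e-03  1.541e+00] w 0.0423 F [ 0.3  0.3 -0.1] j [-0.91  0.59  0.42  1.67 -0.29  0.94 -0.41]
[[0.0,0.0,-0.082,0.0,0.0,0.0,1],[0.0,0.0,-0.081,0.0,0.0,0.0,1],[0.0,0.0,-0.082,0.0,-0.001,0.0,1],[-0.114,-0.009,-0.003,0.0,0.0,-0.037,1],[-0.114,-0.015,-0.004,0.0,0.0,-0.038,1]]
[[-0.113,-0.022,-0.003,0.0,0.0,-0.037,1],[-0.111,-0.029,-0.003,0.0,0.0,-0.038,1],[-0.109,-0.035,-0.003,0.0,0.0,-0.037,1],[-0.107,-0.041,-0.004,0.0,0.0,-0.038,1],[-0.104,-0.048,-0.003,0.0,0.0,-0.037,1]]
[[-0.101,-0.053,-0.003,0.0,0.0,-0.037,1],[-0.099,-0.06,-0.003,0.0,0.0,-0.038,1],[-0.094,-0.065,-0.004,0.0,0.0,-0.037,1],[-0.09,-0.071,-0.003,0.0,0.0,-0.038,1],[-0.086,-0.076,-0.003,0.0,0.0,-0.037,1]]
```

Call:
apply_moves([
  [[0,0,-0.082,0,0,0,0.5],[0,0,-0.081,0,0,0,1],[0,0,-0.082,0,0,0,1],[-0.114,-0.009,-0.003,0,0,-0.037,1],[-0.114,-0.015,-0.004,0,0,-0.038,1]],
])

```text
time_s: 14.25
eef_pos: [0.5693, 0.2235, 0.2348]
orientation: [3.137, -0.003, 1.662]
force: [0.6, -1.7, 0.3]
width: 0.0853
gripper_force: 0.0
```

Call:
apply_moves([
  [[-0.113,-0.022,-0.003,0,0,-0.037,1],[-0.111,-0.029,-0.003,0,0,-0.038,1],[-0.109,-0.035,-0.003,0,0,-0.037,1],[-0.107,-0.041,-0.004,0,0,-0.038,1],[-0.104,-0.048,-0.003,0,0,-0.037,1]],
])

```text
time_s: 14.88
eef_pos: [0.5384, -0.0627, 0.2417]
orientation: [3.137, -0.001, 1.954]
force: [0.7, -0.6, -0.5]
width: 0.0856
gripper_force: 0.0
```

Call:
apply_moves([
  [[-0.101,-0.053,-0.003,0,0,-0.037,1],[-0.099,-0.06,-0.003,0,0,-0.038,1],[-0.094,-0.065,-0.004,0,0,-0.037,1],[-0.09,-0.071,-0.003,0,0,-0.038,1],[-0.086,-0.076,-0.003,0,0,-0.037,1]],
])

```text
time_s: 15.5
eef_pos: [0.508, -0.3477, 0.249]
orientation: [3.138, 0.0, 2.248]
force: [0.4, 0.2, -0.8]
width: 0.0855
gripper_force: 0.0
```

Call:
apply_moves([
  [[0,0,0,0,0,0,1],[0,0,0,0,0,0,1]],
])

```text
time_s: 15.75
eef_pos: [0.5083, -0.3456, 0.2482]
orientation: [3.138, -0.001, 2.245]
force: [-0.5, 0.5, 0.1]
width: 0.0855
gripper_force: 0.0
```

```bash
cat > look.py <<'E'
import sys
from ov import *
def look(pic,box_,items,k=3,cam="wrist",fits=()):
    """items: (name,x,y,yaw,z0)"""
    st=show(); f=arm.grab_frame(cam)
    res=list(items)
    for q,name,guess,rnd in fits:
        r=arm.regions_of(cam,q); best=None
        for d in r:
            if d["conf"]<.2: continue
            x,c=fit(name,[(cam,d["mask"].astype(np.float32),st if cam=="wrist" else None)],guess,round_=rnd)
            print(q,round(d["conf"],2),np.round(d["bbox"]).tolist(),np.round(x,4),round(c,3))
            if best is None or c<best[1]: best=(x,c)
        if best is not None: x=best[0]; res.append((name,x[0],x[1],0 if rnd else x[2],0))
    if pic:
        u0,v0,u1,v1=box_; g=cv2.resize(f[v0:v1,u0:u1],None,fx=k,fy=k,interpolation=2)[:,:,::-1].copy()
        for n,x,y,yaw,z0 in res: outline(g,cam,st if cam=="wrist" else None,n,x,y,yaw,z0,np.array([u0,v0]),k,(0,255,0))
        cv2.imwrite(pic,g)
E
python3 - <<'E'
from look import *
look("pics/w5.png",(150,60,420,330),[],2.2,fits=[("flask_a","flask",[.508,-.346,.675],False)])
E
```

```text
t 15.75 pos [ 0.5083 -0.3456  0.2482] rpy [ 3.138e+00 -1.000e-03  2.245e+00] w 0.0855 F [-0.5  0.5  0.1] j [ 0.04  0.38  0.6   1.68 -0.23  1.15  1.39]
flask_a 0.86 [283.0, 171.0, 42.0, 85.0] [ 0.5061 -0.3461  0.6877] 0.049
```

View pics/w5.png

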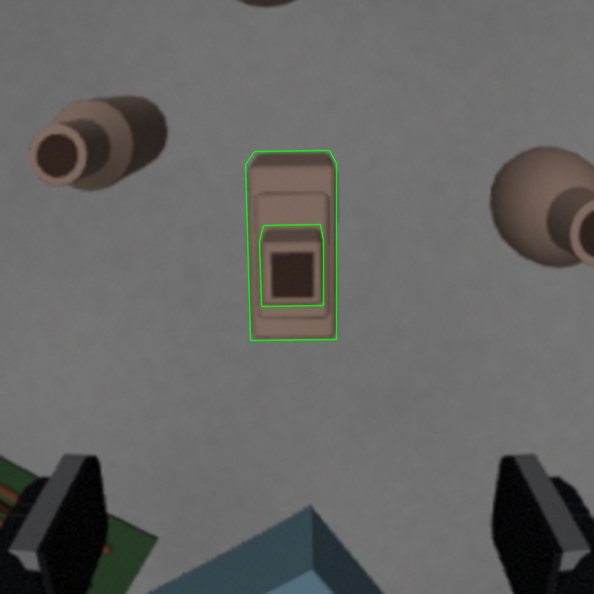

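The loose flask is seen from above and the fit lies on it at (0.506,-0.346). I'll descend and grip.

Run:
```python
from h import *
plan([(.5065,-.346,.0545,2.255)],1,vmax=.05)
```

```text
[[0.0,-0.002,0.097,0.001,0.0,-0.001,1],[0.0,-0.002,0.096,0.0,0.0,-0.001,1],[0.0,-0.001,0.097,0.001,-0.001,-0.001,1],[0.0,-0.002,0.097,0.0,0.0,-0.001,1]]
```

Call:
apply_moves([
  [[0,-0.002,0.097,0.001,0,-0.001,1],[0,-0.002,0.096,0,0,-0.001,1],[0,-0.001,0.097,0.001,0,-0.001,1],[0,-0.002,0.097,0,0,-0.001,1],[0,0,0,0,0,0,1]],
])

```text
time_s: 16.48
eef_pos: [0.5038, -0.3442, 0.0512]
orientation: [-3.139, -0.008, 2.255]
force: [0.0, 0.1, 0.4]
width: 0.0853
gripper_force: 0.0
```

Call:
apply_moves([
  [[0,0,0,0,0,0,0],[0,0,0,0,0,0,0],[0,0,0,0,0,0,0],[0,0,0,0,0,0,0],[0,0,0,0,0,0,0]],
])

```text
time_s: 17.1
eef_pos: [0.5067, -0.3481, 0.0557]
orientation: [3.14, 0.001, 2.252]
force: [-0.4, 1.7, 7.2]
width: 0.0275
gripper_force: 31.0
```

Run:
```python
from h import *
st=show(); p=st["eef_pos"]; x,y=cw(-.034,.070); print(x,y)
plan([(p[0],p[1],.25,2.25),(x,y,.25,1.541)],0,vmax=.055)
```

```text
t 17.1 pos [ 0.5067 -0.3481  0.0557] rpy [3.140e+00 1.000e-03 2.252e+00] w 0.0275 F [-0.4  1.7  7.2] j [ 0.14  0.59  0.5   1.85 -0.38  0.79  1.52]
0.5116149838667091 0.338988349369314
[[0.0,0.0,-0.097,0.0,0.0,0.0,0],[0.0,0.0,-0.097,0.0,0.0,0.001,0],[0.0,0.0,-0.097,0.001,0.001,0.0,0],[0.0,0.0,-0.098,0.0,0.0,0.0,0],[0.082,0.067,0.0,0.0,0.0,0.035,0]]
[[0.085,0.063,0.0,0.0,0.0,0.035,0],[0.088,0.057,0.0,0.0,0.0,0.034,0],[0.092,0.053,0.0,0.0,0.0,0.035,0],[0.094,0.048,0.0,0.0,0.0,0.035,0],[0.097,0.042,0.0,0.0,0.0,0.035,0]]
[[0.099,0.038,0.0,0.0,0.0,0.034,0],[0.101,0.031,0.0,0.0,0.0,0.035,0],[0.102,0.027,0.0,0.0,0.0,0.035,0],[0.104,0.02,0.0,0.0,0.0,0.035,0],[0.105,0.015,0.0,0.0,0.0,0.034,0]]
[[0.105,0.009,0.0,0.0,0.0,0.035,0],[0.106,0.004,0.0,0.0,0.0,0.035,0]]
```

Call:
apply_moves([
  [[0,0,-0.097,0,0,0,0],[0,0,-0.097,0,0,0.001,0],[0,0,-0.097,0.001,0.001,0,0],[0,0,-0.098,0,0,0,0],[0.082,0.067,0,0,0,0.035,0]],
])

```text
time_s: 17.73
eef_pos: [0.5066, -0.3004, 0.2534]
orientation: [3.141, 0.007, 2.186]
force: [0.7, 1.2, -3.7]
width: 0.0274
gripper_force: 31.4
```

Call:
apply_moves([
  [[0.085,0.063,0,0,0,0.035,0],[0.088,0.057,0,0,0,0.034,0],[0.092,0.053,0,0,0,0.035,0],[0.094,0.048,0,0,0,0.035,0],[0.097,0.042,0,0,0,0.035,0]],
])

```text
time_s: 18.35
eef_pos: [0.5073, -0.0293, 0.2488]
orientation: [-3.139, -0.002, 1.92]
force: [-0.0, 1.1, -3.8]
width: 0.0279
gripper_force: 31.3
```

Call:
apply_moves([
  [[0.099,0.038,0,0,0,0.034,0],[0.101,0.031,0,0,0,0.035,0],[0.102,0.027,0,0,0,0.035,0],[0.104,0.02,0,0,0,0.035,0],[0.105,0.015,0,0,0,0.034,0]],
])

```text
time_s: 18.98
eef_pos: [0.5096, 0.2349, 0.2489]
orientation: [-3.138, -0.001, 1.648]
force: [1.3, -0.7, -2.6]
width: 0.0279
gripper_force: 31.3
```

Call:
apply_moves([
  [[0.105,0.009,0,0,0,0.035,0],[0.1,0.004,0,0,0,0.035,0],[0,0,0,0,0,0,0],[0,0,0,0,0,0,0]],
])

```text
time_s: 19.48
eef_pos: [0.511, 0.3355, 0.2485]
orientation: [-3.138, 0.001, 1.541]
force: [0.4, -0.5, -2.5]
width: 0.0272
gripper_force: 31.3
```

Run:
```python
from h import *
st=show(); x,y=cw(-.034,.067); print(x,y)
plan([(x,y,.08,1.541)],0,vmax=.05)
f=arm.grab_frame("side"); cv2.imwrite("pics/s1.png",cv2.resize(f[90:330,130:400],None,fx=2.2,fy=2.2)[:,:,::-1])
```

```text
t 19.475 pos [0.511  0.3355 0.2485] rpy [-3.138e+00  1.000e-03  1.541e+00] w 0.0272 F [ 0.4 -0.5 -2.5] j [-0.99  0.35  0.41  1.68 -0.15  1.15 -0.58]
0.5115249973661017 0.33598969926806704
[[0.0,0.001,0.084,-0.001,0.0,0.0,0],[0.001,0.0,0.085,0.0,0.0,0.0,0],[0.0,0.0,0.084,-0.001,0.001,0.0,0],[0.0,0.001,0.084,0.0,0.0,0.0,0]]
```

View pics/s1.png

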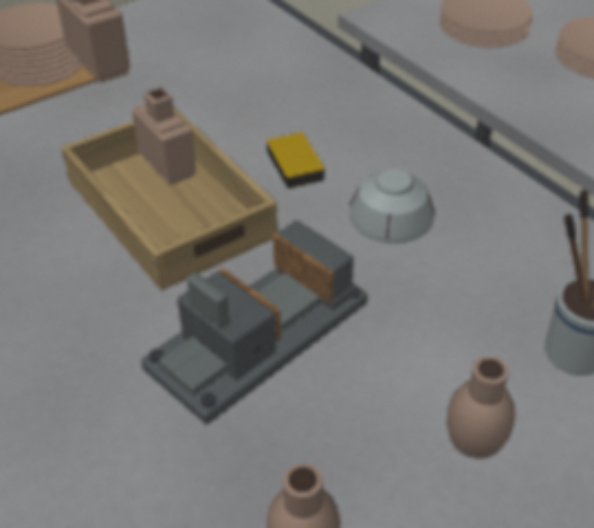

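The side view shows the first flask upright at the far end of the crate, crop (165,145), the vise open and empty, and the second flask in the air at the upper left. I'll lower the second one.

Call:
apply_moves([
  [[0,0.001,0.084,-0.001,0,0,0],[0.001,0,0.085,0,0,0,0],[0,0,0.084,-0.001,0.001,0,0],[0,0.001,0.084,0,0,0,0],[0,0,0,0,0,0,0]],
])

```text
time_s: 20.15
eef_pos: [0.5101, 0.3339, 0.078]
orientation: [-3.137, 0.003, 1.539]
force: [0.0, -0.6, -2.8]
width: 0.0275
gripper_force: 31.5
```

Call:
apply_moves([
  [[0,0,0.014,0,0,0,0],[0,0,0.014,0,0,0,0],[0,0,0.004,0,0,0,0],[0,0,0,0,0,0,0]],
])

```text
time_s: 20.65
eef_pos: [0.5122, 0.3373, 0.0649]
orientation: [3.141, -0.002, 1.541]
force: [0.7, -0.6, -3.5]
width: 0.0277
gripper_force: 31.4
```

Call:
apply_moves([
  [[0,0,0.003,0,0,0,0],[0,0,0,0,0,0,0],[0,0,0,0,0,0,0.5],[0,0,0,0,0,0,0.5],[0,0,0,0,0,0,0.5]],
])

```text
time_s: 21.28
eef_pos: [0.5122, 0.337, 0.063]
orientation: [3.141, -0.002, 1.54]
force: [0.2, 0.0, -1.0]
width: 0.0424
gripper_force: 0.0
```

Call:
apply_moves([
  [[0,0,-0.03,0,0,0,0.5],[0,0,-0.07,0,0,0,0.5],[0,0,-0.1,0,0,0,0.5],[0,0,-0.1,0,0,0,0.5],[0,0,-0.06,0,0,0,1]],
])

```text
time_s: 21.9
eef_pos: [0.5131, 0.337, 0.2472]
orientation: [3.138, -0.005, 1.54]
force: [0.2, 0.1, 0.6]
width: 0.0598
gripper_force: 0.0
```

Run:
```python
from h import *
st=show(); 
plan([(.60,-.2377,.25,2.9)],1,vmax=.058)
```

```text
t 21.9 pos [0.5131 0.337  0.2472] rpy [ 3.138 -0.005  1.54 ] w 0.0598 F [0.2 0.1 0.6] j [-1.    0.35  0.41  1.68 -0.15  1.14 -0.57]
[[-0.104,0.019,-0.001,0.0,0.0,-0.079,1],[-0.105,0.006,-0.001,0.001,0.0,-0.078,1],[-0.106,-0.007,-0.001,0.0,0.0,-0.079,1],[-0.104,-0.02,-0.001,0.001,0.0,-0.079,1],[-0.1,-0.033,-0.001,0.0,-0.001,-0.079,1]]
[[-0.096,-0.044,-0.001,0.0,0.0,-0.078,1],[-0.089,-0.057,0.0,0.001,0.0,-0.079,1],[-0.082,-0.066,-0.001,0.0,0.0,-0.079,1],[-0.073,-0.077,-0.001,0.0,0.0,-0.078,1],[-0.063,-0.085,0.0,0.001,0.0,-0.079,1]]
[[-0.052,-0.092,-0.001,0.0,0.0,-0.079,1]]
```

Call:
apply_moves([
  [[-0.104,0.019,-0.001,0,0,-0.079,1],[-0.105,0.006,-0.001,0.001,0,-0.078,1],[-0.106,-0.007,-0.001,0,0,-0.079,1],[-0.104,-0.02,-0.001,0.001,0,-0.079,1],[-0.1,-0.033,-0.001,0,0,-0.079,1]],
])

```text
time_s: 22.52
eef_pos: [0.5517, 0.0736, 0.2463]
orientation: [-3.141, -0.002, 2.163]
force: [-0.0, -0.2, -0.7]
width: 0.0856
gripper_force: 0.0
```

Call:
apply_moves([
  [[-0.096,-0.044,-0.001,0,0,-0.078,1],[-0.089,-0.057,0,0.001,0,-0.079,1],[-0.082,-0.066,-0.001,0,0,-0.079,1],[-0.073,-0.077,-0.001,0,0,-0.078,1],[-0.063,-0.085,0,0.001,0,-0.079,1]],
])

```text
time_s: 23.15
eef_pos: [0.5913, -0.1876, 0.2476]
orientation: [-3.139, -0.002, 2.781]
force: [0.9, -0.5, 0.5]
width: 0.0854
gripper_force: 0.0
```

Call:
apply_moves([
  [[-0.052,-0.092,0,0,0,-0.079,1],[0,0,0,0,0,0,1],[0,0,0,0,0,0,1]],
])

```text
time_s: 23.52
eef_pos: [0.599, -0.2376, 0.2468]
orientation: [-3.14, -0.004, 2.9]
force: [-0.3, 0.1, -0.2]
width: 0.0851
gripper_force: 0.0
```

Run:
```python
from look import *
look(None,None,[],fits=[("vase_a","vase",[.61,-.2377],True)])
st=arm.get_state(); print(proj("wrist",[.61,-.2377,.108],st),proj("wrist",[.395,-.229,.108],st))
look(None,None,[],cam="top",fits=[("vase_a","vase",[.395,-.229],True)])
```

```text
t 23.525 pos [ 0.599  -0.2376  0.2468] rpy [-3.14  -0.004  2.9  ] w 0.0851 F [-0.3  0.1 -0.2] j [-0.02  0.41  0.41  1.6  -0.17  1.17  1.76]
vase_a 0.8 [249.0, 16.0, 55.0, 33.0] [ 0.61   -0.2377] 1.0
vase_a 0.7 [285.0, 180.0, 59.0, 57.0] [ 0.6089 -0.2394] 0.049
[[286.13772558 193.79338835]] [[241.86014741 -16.28838204]]
t 23.625 pos [ 0.5993 -0.2361  0.2466] rpy [-3.14  -0.004  2.903] w 0.0854 F [-0.4  0.6  0.1] j [-0.02  0.41  0.41  1.6  -0.17  1.17  1.76]
vase_a 0.5 [360.0, 187.0, 18.0, 27.0] [ 0.395 -0.229] 1.0
```

Run:
```python
from h import *
plan([(.609,-.239,.051,2.9)],1,vmax=.05)
```

```text
[[-0.005,0.0,0.098,0.0,-0.001,0.0,1],[-0.006,0.0,0.098,-0.001,0.0,0.001,1],[-0.005,0.0,0.097,0.0,-0.001,0.0,1],[-0.005,-0.001,0.098,0.0,-0.001,0.001,1]]
```

Call:
apply_moves([
  [[-0.005,0,0.098,0,-0.001,0,1],[-0.006,0,0.098,-0.001,0,0.001,1],[-0.005,0,0.097,0,-0.001,0,1],[-0.005,-0.001,0.096,0,0,0,1],[0,0,0,0,0,0,1]],
])

```text
time_s: 24.35
eef_pos: [0.6058, -0.2387, 0.0483]
orientation: [-3.141, -0.009, 2.901]
force: [0.7, 0.5, 0.4]
width: 0.0857
gripper_force: 0.0
```

Call:
apply_moves([
  [[0,0,0,0,0,0,0],[0,0,0,0,0,0,0],[0,0,0,0,0,0,0],[0,0,0,0,0,0,0],[0,0,0,0,0,0,0]],
])

```text
time_s: 24.98
eef_pos: [0.61, -0.2412, 0.0538]
orientation: [-3.141, 0.002, 2.9]
force: [-0.2, 0.9, 7.8]
width: 0.033
gripper_force: 29.4
```

Run:
```python
from h import *
st=show(); p=st["eef_pos"]; x,y=cw(.034,-.020); print(x,y)
plan([(p[0],p[1],.25,2.9),(x,y,.25,1.7)],0,vmax=.055)
```

```text
t 24.975 pos [ 0.61   -0.2412  0.0538] rpy [-3.141e+00  2.000e-03  2.900e+00] w 0.033 F [-0.2  0.9  7.8] j [ 0.04  0.62  0.34  1.74 -0.27  0.82  1.83]
0.5768847911434156 0.24698915231813542
[[0.0,0.0,-0.098,0.0,0.0,0.0,0],[0.0,0.0,-0.098,0.0,0.001,0.0,0],[-0.001,0.0,-0.098,0.0,0.0,0.0,0],[0.0,0.0,-0.098,0.0,0.0,0.0,0],[0.033,0.104,0.0,0.0,0.0,0.085,0]]
[[0.047,0.098,0.0,0.0,0.0,0.085,0],[0.059,0.091,0.0,0.0,0.0,0.085,0],[0.071,0.082,0.0,0.0,0.0,0.084,0],[0.081,0.073,-0.001,0.0,0.0,0.085,0],[0.09,0.06,0.0,0.0,0.0,0.085,0]]
[[0.098,0.049,0.0,0.0,0.0,0.085,0],[0.103,0.035,0.0,0.0,0.0,0.085,0],[0.106,0.021,0.0,0.0,0.0,0.085,0]]
```

Call:
apply_moves([
  [[0,0,-0.098,0,0,0,0],[0,0,-0.098,0,0.001,0,0],[-0.001,0,-0.098,0,0,0,0],[0,0,-0.098,0,0,0,0],[0.033,0.104,0,0,0,0.085,0]],
])

```text
time_s: 25.6
eef_pos: [0.607, -0.1933, 0.2532]
orientation: [-3.139, 0.008, 2.754]
force: [0.7, 1.3, -3.5]
width: 0.0328
gripper_force: 31.0
```

Call:
apply_moves([
  [[0.047,0.098,0,0,0,0.085,0],[0.059,0.091,0,0,0,0.085,0],[0.071,0.082,0,0,0,0.084,0],[0.081,0.073,0,0,0,0.085,0],[0.09,0.06,0,0,0,0.085,0]],
])

```text
time_s: 26.22
eef_pos: [0.5864, 0.0856, 0.2479]
orientation: [-3.139, -0.001, 2.095]
force: [1.3, -0.0, -2.2]
width: 0.0328
gripper_force: 31.0
```

Call:
apply_moves([
  [[0.098,0.049,0,0,0,0.085,0],[0.103,0.035,0,0,0,0.085,0],[0.106,0.021,0,0,0,0.085,0],[0,0,0,0,0,0,0],[0,0,0,0,0,0,0]],
])

```text
time_s: 26.85
eef_pos: [0.5759, 0.2463, 0.2476]
orientation: [-3.138, 0.001, 1.7]
force: [0.5, -1.1, -2.4]
width: 0.0328
gripper_force: 30.8
```

Run:
```python
from h import *
st=show(); x,y=cw(.034,-.020)
plan([(x,y,.08,1.7)],0,vmax=.05)
```

```text
t 26.85 pos [0.5759 0.2463 0.2476] rpy [-3.138e+00  1.000e-03  1.700e+00] w 0.0328 F [ 0.5 -1.1 -2.4] j [-0.88  0.39  0.5   1.65 -0.2   1.16 -0.19]
[[0.0,0.001,0.084,-0.001,0.0,0.0,0],[0.001,0.0,0.084,0.0,0.0,0.0,0],[0.0,0.001,0.083,-0.001,0.0,0.0,0],[0.0,0.001,0.084,0.0,0.0,0.0,0]]
```

Call:
apply_moves([
  [[0,0.001,0.084,-0.001,0,0,0],[0.001,0,0.084,0,0,0,0],[0,0.001,0.083,-0.001,0,0,0],[0,0.001,0.084,0,0,0,0],[0,0,0,0,0,0,0]],
])

```text
time_s: 27.48
eef_pos: [0.5753, 0.2446, 0.0776]
orientation: [-3.136, 0.003, 1.697]
force: [0.1, 0.1, -2.3]
width: 0.0327
gripper_force: 30.9
```

Call:
apply_moves([
  [[0,0,0.014,0,0,0,0],[0,0,0.014,0,0,0,0],[0,0,0.006,0,0,0,0],[0,0,0.002,0,0,0,0],[0,0,0,0,0,0,0]],
])

```text
time_s: 28.1
eef_pos: [0.5776, 0.2477, 0.0625]
orientation: [3.141, -0.0, 1.699]
force: [0.3, -0.9, -2.4]
width: 0.0328
gripper_force: 31.0
```

Call:
apply_moves([
  [[0,0,0.002,0,0,0,0],[0,0,0,0,0,0,0],[0,0,0,0,0,0,0.6],[0,0,0,0,0,0,0.6],[0,0,0,0,0,0,0.6]],
])

```text
time_s: 28.72
eef_pos: [0.5776, 0.2475, 0.0612]
orientation: [3.141, -0.0, 1.699]
force: [0.5, 0.1, 0.4]
width: 0.0511
gripper_force: 0.0
```

Call:
apply_moves([
  [[0,0,-0.03,0,0,0,0.6],[0,0,-0.07,0,0,0,0.6],[0,0,-0.1,0,0,0,0.6],[0,0,-0.1,0,0,0,0.6],[0,0,-0.06,0,0,0,1]],
])

```text
time_s: 29.35
eef_pos: [0.5786, 0.2475, 0.2454]
orientation: [3.137, -0.002, 1.699]
force: [0.5, -0.6, 0.2]
width: 0.0675
gripper_force: 0.0
```

Run:
```python
from h import *
st=show(); 
plan([(.41,-.229,.25,1.57)],1,vmax=.056)
```

```text
t 29.35 pos [0.5786 0.2475 0.2454] rpy [ 3.137e+00 -2.000e-03  1.699e+00] w 0.0675 F [ 0.5 -0.6  0.2] j [-0.88  0.39  0.51  1.65 -0.2   1.15 -0.19]
[[-0.09,-0.046,-0.001,0.0,0.0,0.008,1],[-0.091,-0.044,-0.002,0.001,0.0,0.008,1],[-0.091,-0.043,-0.001,0.0,0.0,0.009,1],[-0.092,-0.042,-0.001,0.0,-0.001,0.008,1],[-0.093,-0.041,-0.001,0.0,0.0,0.008,1]]
[[-0.093,-0.04,-0.001,0.001,0.0,0.008,1],[-0.093,-0.038,-0.001,0.0,0.0,0.008,1],[-0.094,-0.038,-0.001,0.0,0.0,0.009,1],[-0.095,-0.036,-0.001,0.001,0.0,0.008,1],[-0.094,-0.035,-0.001,0.0,0.0,0.008,1]]
```

Call:
apply_moves([
  [[-0.09,-0.046,-0.001,0,0,0.008,1],[-0.091,-0.044,-0.002,0.001,0,0.008,1],[-0.091,-0.043,-0.001,0,0,0.009,1],[-0.092,-0.042,-0.001,0,0,0.008,1],[-0.093,-0.041,-0.001,0,0,0.008,1]],
])

```text
time_s: 29.98
eef_pos: [0.4929, 0.0073, 0.2453]
orientation: [3.141, -0.001, 1.634]
force: [-0.1, 0.2, 0.8]
width: 0.0854
gripper_force: 0.0
```

Call:
apply_moves([
  [[-0.093,-0.04,-0.001,0.001,0,0.008,1],[-0.093,-0.038,-0.001,0,0,0.008,1],[-0.094,-0.038,-0.001,0,0,0.009,1],[-0.095,-0.036,-0.001,0.001,0,0.008,1],[-0.094,-0.035,-0.001,0,0,0.008,1]],
])

```text
time_s: 30.6
eef_pos: [0.4082, -0.2306, 0.248]
orientation: [-3.139, -0.001, 1.57]
force: [0.8, -0.9, 0.1]
width: 0.0852
gripper_force: 0.0
```

Call:
apply_moves([
  [[0,0,0,0,0,0,1],[0,0,0,0,0,0,1]],
])

```text
time_s: 30.85
eef_pos: [0.4091, -0.2285, 0.2475]
orientation: [-3.138, -0.001, 1.57]
force: [0.6, 0.3, 0.1]
width: 0.0856
gripper_force: 0.0
```

Run:
```python
from look import *
look("pics/w6.png",(130,60,430,330),[],2,fits=[("vase_a","vase",[.395,-.229],True),("slim","slim",[.397,-.36],True)])
```

```text
t 30.85 pos [ 0.4091 -0.2285  0.2475] rpy [-3.138e+00 -1.000e-03  1.570e+00] w 0.0856 F [0.6 0.3 0.1] j [-0.4   0.08  0.84  2.01 -0.07  1.08  0.47]
vase_a 0.65 [275.0, 170.0, 59.0, 58.0] [ 0.3952 -0.2299] 0.044
slim 0.58 [275.0, 281.0, 37.0, 81.0] [ 0.3961 -0.3578] 0.075
```

Run:
```python
from h import *
plan([(.396,-.2295,.051,1.57)],1,vmax=.05)
```

```text
[[-0.001,-0.006,0.098,-0.001,0.0,0.0,1],[-0.001,-0.007,0.098,0.0,0.0,0.001,1],[-0.001,-0.006,0.098,-0.001,0.0,0.0,1],[-0.001,-0.007,0.098,-0.001,0.0,0.001,1]]
```

Call:
apply_moves([
  [[-0.001,-0.006,0.098,-0.001,0,0,1],[-0.001,-0.007,0.098,0,0,0,1],[-0.001,-0.006,0.098,-0.001,0,0,1],[-0.001,-0.007,0.097,-0.001,0,0,1],[0,0,0,0,0,0,1]],
])

```text
time_s: 31.62
eef_pos: [0.3928, -0.2292, 0.0492]
orientation: [-3.135, -0.002, 1.571]
force: [-0.2, -0.1, 0.8]
width: 0.0855
gripper_force: 0.0
```

Call:
apply_moves([
  [[0,0,0,0,0,0,0],[0,0,0,0,0,0,0],[0,0,0,0,0,0,0],[0,0,0,0,0,0,0],[0,0,0,0,0,0,0]],
])

```text
time_s: 32.25
eef_pos: [0.3963, -0.2312, 0.0529]
orientation: [3.139, 0.0, 1.57]
force: [-2.2, 0.8, 9.5]
width: 0.0333
gripper_force: 29.0
```

Run:
```python
from h import *
st=show(); p=st["eef_pos"]; x,y=cw(-.035,-.080); print(x,y)
plan([(p[0],p[1],.25,1.57),(x,y,.25,1.57)],0,vmax=.055)
```

```text
t 32.25 pos [ 0.3963 -0.2312  0.0529] rpy [3.139 0.    1.57 ] w 0.0333 F [-2.2  0.8  9.5] j [-0.17  0.42  0.69  2.22 -0.45  0.64  0.84]
0.5061161088025858 0.18908583980716837
[[0.0,0.0,-0.099,0.0,0.0,0.0,0],[0.0,0.001,-0.098,0.001,0.0,0.0,0],[0.0,0.0,-0.099,0.0,0.0,0.0,0],[0.0,0.0,-0.098,0.001,0.0,0.0,0],[0.105,0.027,0.0,0.0,0.0,0.0,0]]
[[0.105,0.028,0.0,0.0,0.0,0.0,0],[0.105,0.027,0.0,0.0,0.0,0.0,0],[0.105,0.028,0.0,0.0,0.0,0.0,0],[0.105,0.027,0.0,0.0,0.0,0.0,0],[0.106,0.027,0.0,0.0,0.0,0.0,0]]
[[0.105,0.028,0.0,0.0,0.0,0.0,0],[0.105,0.027,0.0,0.0,0.0,0.0,0]]
```

Call:
apply_moves([
  [[0,0,-0.099,0,0,0,0],[0,0.001,-0.098,0.001,0,0,0],[0,0,-0.099,0,0,0,0],[0,0,-0.098,0.001,0,0,0],[0.105,0.027,0,0,0,0,0]],
])

```text
time_s: 32.88
eef_pos: [0.4113, -0.1819, 0.2526]
orientation: [3.135, 0.0, 1.562]
force: [1.1, 0.5, -3.3]
width: 0.0332
gripper_force: 31.6
```

Call:
apply_moves([
  [[0.105,0.028,0,0,0,0,0],[0.105,0.027,0,0,0,0,0],[0.105,0.028,0,0,0,0,0],[0.105,0.027,0,0,0,0,0],[0.106,0.027,0,0,0,0,0]],
])

```text
time_s: 33.5
eef_pos: [0.4781, 0.0862, 0.2488]
orientation: [-3.14, -0.001, 1.57]
force: [1.6, -0.7, -1.5]
width: 0.0332
gripper_force: 31.6
```

Call:
apply_moves([
  [[0.105,0.028,0,0,0,0,0],[0.105,0.027,0,0,0,0,0],[0,0,0,0,0,0,0],[0,0,0,0,0,0,0]],
])

```text
time_s: 34.0
eef_pos: [0.5053, 0.189, 0.2483]
orientation: [-3.139, 0.001, 1.57]
force: [-0.5, -0.9, -1.4]
width: 0.033
gripper_force: 31.5
```

Run:
```python
from h import *
st=show(); x,y=cw(-.035,-.080)
plan([(x,y,.08,1.57)],0,vmax=.05)
```

```text
t 34.0 pos [0.5053 0.189  0.2483] rpy [-3.139e+00  1.000e-03  1.570e+00] w 0.033 F [-0.5 -0.9 -1.4] j [-0.94  0.22  0.55  1.85 -0.13  1.11 -0.34]
[[0.0,0.001,0.084,0.0,0.0,0.0,0],[0.0,0.0,0.084,-0.001,0.0,0.0,0],[0.0,0.001,0.084,0.0,0.0,0.0,0],[0.001,0.0,0.085,-0.001,0.001,0.0,0]]
```

Floor contact is expected at an eef z of about 0.061.

Call:
apply_moves([
  [[0,0.001,0.084,0,0,0,0],[0,0,0.084,-0.001,0,0,0],[0,0.001,0.084,0,0,0,0],[0.001,0,0.085,-0.001,0.001,0,0],[0,0,0,0,0,0,0]],
])

```text
time_s: 34.62
eef_pos: [0.5038, 0.1875, 0.0778]
orientation: [-3.137, 0.002, 1.568]
force: [0.3, -0.2, -1.8]
width: 0.0331
gripper_force: 31.4
```

Call:
apply_moves([
  [[0,0,0.014,0,0,0,0],[0,0,0.014,0,0,0,0],[0,0,0.008,0,0,0,0],[0,0,0.002,0,0,0,0],[0,0,0,0,0,0,0]],
])

```text
time_s: 35.25
eef_pos: [0.5064, 0.1902, 0.0611]
orientation: [3.141, -0.002, 1.57]
force: [-0.9, -0.1, 1.0]
width: 0.0333
gripper_force: 31.7
```

Call:
apply_moves([
  [[0,0,0,0,0,0,0.6],[0,0,0,0,0,0,0.6],[0,0,0,0,0,0,0.6],[0,0,-0.03,0,0,0,0.6],[0,0,-0.07,0,0,0,0.6]],
])

```text
time_s: 35.88
eef_pos: [0.5054, 0.1896, 0.111]
orientation: [-3.14, 0.0, 1.57]
force: [1.5, 1.2, 0.4]
width: 0.0514
gripper_force: 0.0
```

Call:
apply_moves([
  [[0,0,-0.1,0,0,0,0.6],[0,0,-0.1,0,0,0,0.6],[0,0,-0.09,0,0,0,1]],
])

```text
time_s: 36.25
eef_pos: [0.5064, 0.1895, 0.2587]
orientation: [3.14, -0.003, 1.57]
force: [0.3, 1.5, -0.1]
width: 0.0679
gripper_force: 0.0
```

Run:
```python
from h import *
st=show(); 
plan([(.40,-.355,.26,1.57)],1,vmax=.058)
```

```text
t 36.25 pos [0.5064 0.1895 0.2587] rpy [ 3.14e+00 -3.00e-03  1.57e+00] w 0.0679 F [ 0.3  1.5 -0.1] j [-0.96  0.21  0.57  1.84 -0.13  1.12 -0.34]
[[-0.109,-0.021,-0.001,0.0,0.0,0.0,1],[-0.109,-0.021,0.0,0.0,0.0,0.0,1],[-0.109,-0.022,-0.001,0.0,0.0,0.0,1],[-0.109,-0.021,0.0,0.001,-0.001,0.0,1],[-0.109,-0.021,-0.001,0.0,0.0,0.0,1]]
[[-0.109,-0.021,0.0,0.0,0.0,0.0,1],[-0.108,-0.021,0.0,0.0,0.0,0.0,1],[-0.109,-0.021,-0.001,0.0,0.0,0.0,1],[-0.109,-0.022,0.0,0.0,0.0,0.0,1],[-0.109,-0.021,-0.001,0.0,-0.001,0.0,1]]
```

Call:
apply_moves([
  [[-0.109,-0.021,-0.001,0,0,0,1],[-0.109,-0.021,0,0,0,0,1],[-0.109,-0.022,-0.001,0,0,0,1],[-0.109,-0.021,0,0.001,-0.001,0,1],[-0.109,-0.021,-0.001,0,0,0,1]],
])

```text
time_s: 36.88
eef_pos: [0.4526, -0.0846, 0.2579]
orientation: [3.141, -0.001, 1.57]
force: [1.9, -0.2, 0.7]
width: 0.0857
gripper_force: 0.0
```

Call:
apply_moves([
  [[-0.109,-0.021,0,0,0,0,1],[-0.108,-0.021,0,0,0,0,1],[-0.109,-0.021,-0.001,0,0,0,1],[-0.109,-0.022,0,0,0,0,1],[-0.109,-0.021,-0.001,0,0,0,1]],
])

```text
time_s: 37.5
eef_pos: [0.3996, -0.3562, 0.259]
orientation: [3.141, -0.0, 1.571]
force: [1.3, -0.5, -0.6]
width: 0.0858
gripper_force: 0.0
```

Call:
apply_moves([
  [[0,0,0,0,0,0,1],[0,0,0,0,0,0,1]],
])

```text
time_s: 37.75
eef_pos: [0.4, -0.3543, 0.2583]
orientation: [-3.141, -0.001, 1.57]
force: [0.2, 0.6, -0.3]
width: 0.0853
gripper_force: 0.0
```

Run:
```python
from look import *
look("pics/w7.png",(130,60,430,330),[],2,fits=[("slim","slim",[.397,-.358],True)])
plan([(.3965,-.358,.086,1.57)],1,vmax=.05)
```

```text
t 37.75 pos [ 0.4    -0.3543  0.2583] rpy [-3.141e+00 -1.000e-03  1.570e+00] w 0.0853 F [ 0.2  0.6 -0.3] j [-0.18  0.27  0.97  1.86 -0.24  1.14  0.87]
slim 0.76 [283.0, 183.0, 39.0, 57.0] [ 0.3959 -0.3596] 0.073
[[-0.003,-0.002,0.086,0.0,0.0,0.0,1],[-0.002,-0.002,0.086,0.0,0.0,0.001,1],[-0.003,-0.002,0.086,0.0,0.0,0.0,1],[-0.002,-0.002,0.086,0.0,-0.001,0.001,1]]
```

View pics/w7.png

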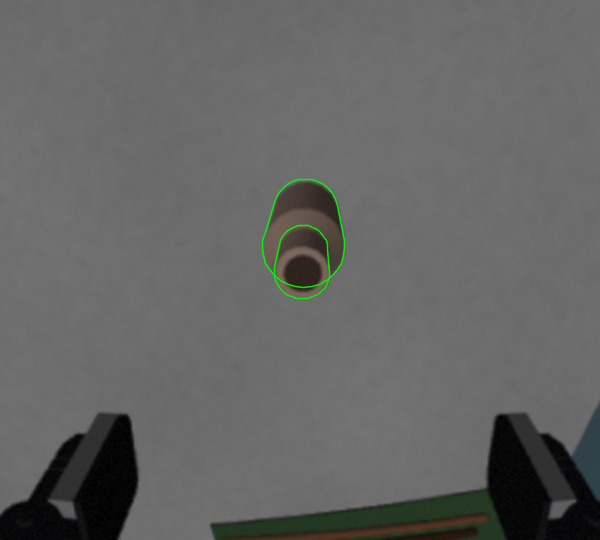

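The slim bottle is seen from above with the fit on it, neck at crop (302,272). I'll descend and grip.

Call:
apply_moves([
  [[-0.003,-0.002,0.086,0,0,0,1],[-0.002,-0.002,0.086,0,0,0,1],[-0.003,-0.002,0.086,0,0,0,1],[-0.002,-0.002,0.085,0,0,0,1],[0,0,0,0,0,0,1]],
])

```text
time_s: 38.48
eef_pos: [0.3949, -0.3566, 0.0845]
orientation: [-3.136, -0.004, 1.573]
force: [0.2, -0.3, 0.4]
width: 0.0857
gripper_force: 0.0
```

Call:
apply_moves([
  [[0,0,0,0,0,0,0],[0,0,0,0,0,0,0],[0,0,0,0,0,0,0],[0,0,0,0,0,0,0],[0,0,0,0,0,0,0]],
])

```text
time_s: 39.1
eef_pos: [0.3963, -0.3602, 0.0876]
orientation: [3.141, 0.001, 1.57]
force: [-1.3, 2.1, 6.4]
width: 0.025
gripper_force: 29.2
```

Run:
```python
from h import *
st=show(); p=st["eef_pos"]; x,y=cw(.043,-.090); print(x,y)
plan([(p[0],p[1],.29,1.57),(x,y,.29,1.57)],0,vmax=.056)
```

```text
t 39.1 pos [ 0.3963 -0.3602  0.0876] rpy [3.141e+00 1.000e-03 1.570e+00] w 0.025 F [-1.3  2.1  6.4] j [ 0.01  0.5   0.79  2.03 -0.49  0.81  1.1 ]
0.5837810564329818 0.17675069045388384
[[0.0,0.0,-0.101,0.0,0.0,0.0,0],[0.0,0.0,-0.101,0.0,0.0,0.0,0],[0.0,0.0,-0.102,0.0,0.0,0.0,0],[0.0,0.0,-0.101,0.0,0.0,0.0,0],[0.098,0.034,0.0,0.0,0.0,0.0,0]]
[[0.097,0.034,0.0,0.0,0.0,0.0,0],[0.098,0.034,0.0,0.0,0.0,0.0,0],[0.098,0.034,0.0,0.0,0.0,0.0,0],[0.097,0.034,0.0,0.0,0.0,0.0,0],[0.098,0.034,0.0,0.0,0.0,0.0,0]]
[[0.097,0.034,0.0,0.0,0.0,0.0,0],[0.098,0.034,0.0,0.0,0.0,0.0,0],[0.098,0.034,0.0,0.0,0.0,0.0,0],[0.097,0.034,0.0,0.0,0.0,0.0,0],[0.098,0.034,0.0,0.0,0.0,0.0,0]]
```

Call:
apply_moves([
  [[0,0,-0.101,0,0,0,0],[0,0,-0.101,0,0,0,0],[0,0,-0.102,0,0,0,0],[0,0,-0.101,0,0,0,0],[0.098,0.034,0,0,0,0,0]],
])

```text
time_s: 39.72
eef_pos: [0.4129, -0.3155, 0.2931]
orientation: [3.136, 0.005, 1.562]
force: [1.5, -0.0, -3.3]
width: 0.0247
gripper_force: 30.9
```

Call:
apply_moves([
  [[0.097,0.034,0,0,0,0,0],[0.098,0.034,0,0,0,0,0],[0.098,0.034,0,0,0,0,0],[0.097,0.034,0,0,0,0,0],[0.098,0.034,0,0,0,0,0]],
])

```text
time_s: 40.35
eef_pos: [0.4981, -0.0651, 0.289]
orientation: [-3.141, -0.001, 1.57]
force: [0.1, -0.8, -2.4]
width: 0.0248
gripper_force: 30.9
```

Call:
apply_moves([
  [[0.097,0.034,0,0,0,0,0],[0.098,0.034,0,0,0,0,0],[0.098,0.034,0,0,0,0,0],[0.097,0.034,0,0,0,0,0],[0.098,0.034,0,0,0,0,0]],
])

```text
time_s: 40.98
eef_pos: [0.5833, 0.1787, 0.2886]
orientation: [-3.14, 0.0, 1.57]
force: [0.4, -0.2, -2.1]
width: 0.025
gripper_force: 30.9
```

Call:
apply_moves([
  [[0,0,0,0,0,0,0],[0,0,0,0,0,0,0]],
])

```text
time_s: 41.22
eef_pos: [0.5829, 0.1765, 0.2884]
orientation: [-3.14, 0.001, 1.57]
force: [-0.3, 0.4, -1.9]
width: 0.025
gripper_force: 30.9
```

Run:
```python
from h import *
st=show(); x,y=cw(.043,-.088); print(x,y)
plan([(x,y,.112,1.57)],0,vmax=.05)
f=arm.grab_frame("wrist"); cv2.imwrite("pics/w8.png",cv2.resize(f[80:340,130:430],None,fx=2,fy=2)[:,:,::-1])
```

```text
t 41.225 pos [0.5829 0.1765 0.2884] rpy [-3.14e+00  1.00e-03  1.57e+00] w 0.025 F [-0.3  0.4 -1.9] j [-0.94  0.36  0.73  1.65 -0.25  1.24 -0.16]
0.5838410474333868 0.17874979052138182
[[0.001,0.001,0.088,0.0,0.0,0.0,0],[0.001,0.0,0.088,-0.001,0.0,0.0,0],[0.002,0.001,0.089,0.0,0.001,0.0,0],[0.001,0.0,0.088,0.0,0.0,0.0,0]]
```

View pics/w8.png

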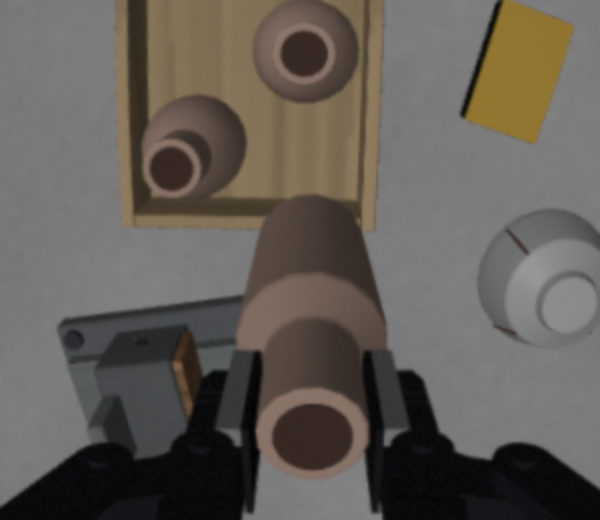

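Both vases stand upright in the crate, at crop (195,145) and (305,50), and the corner for the slim bottle is free. I'll lower it there.

Call:
apply_moves([
  [[0.001,0.001,0.088,0,0,0,0],[0.001,0,0.088,-0.001,0,0,0],[0.002,0.001,0.089,0,0.001,0,0],[0.001,0,0.088,0,0,0,0],[0,0,0,0,0,0,0]],
])

```text
time_s: 41.9
eef_pos: [0.5815, 0.1778, 0.1098]
orientation: [-3.136, 0.001, 1.568]
force: [-0.0, 0.3, -2.1]
width: 0.025
gripper_force: 30.9
```

Call:
apply_moves([
  [[0,0,0.014,0,0,0,0],[0,0,0.012,0,0,0,0],[0,0,0.006,0,0,0,0],[0,0,0.002,0,0,0,0],[0,0,0,0,0,0,0]],
])

```text
time_s: 42.52
eef_pos: [0.5845, 0.1801, 0.0956]
orientation: [3.141, -0.002, 1.571]
force: [-0.2, 0.8, 0.2]
width: 0.0249
gripper_force: 31.0
```

Call:
apply_moves([
  [[0,0,0,0,0,0,0.5],[0,0,0,0,0,0,0.5],[0,0,0,0,0,0,0.5],[0,0,-0.03,0,0,0,0.5],[0,0,-0.07,0,0,0,0.5]],
])

```text
time_s: 43.15
eef_pos: [0.5833, 0.1796, 0.1453]
orientation: [-3.14, -0.0, 1.57]
force: [0.9, 0.6, -0.1]
width: 0.0428
gripper_force: 0.0
```

Call:
apply_moves([
  [[0,0,-0.1,0,0,0,0.5],[0,0,-0.1,0,0,0,0.5]],
])

```text
time_s: 43.4
eef_pos: [0.5842, 0.1794, 0.2478]
orientation: [3.14, -0.002, 1.57]
force: [0.4, 1.8, 0.3]
width: 0.0428
gripper_force: 0.0
```

Run:
```python
from h import *
st=show(); 
plan([(.447,.002,.24,1.755)],1,vmax=.056)
```

```text
t 43.4 pos [0.5842 0.1794 0.2478] rpy [ 3.14e+00 -2.00e-03  1.57e+00] w 0.0428 F [0.4 1.8 0.3] j [-0.93  0.39  0.72  1.7  -0.28  1.16 -0.14]
[[-0.071,-0.055,0.003,0.0,0.0,-0.024,1],[-0.069,-0.057,0.003,0.0,0.0,-0.023,1],[-0.067,-0.06,0.003,0.001,-0.001,-0.024,1],[-0.064,-0.062,0.003,0.0,0.0,-0.023,1],[-0.062,-0.065,0.003,0.0,0.0,-0.024,1]]
```

Call:
apply_moves([
  [[-0.071,-0.055,0.003,0,0,-0.024,1],[-0.069,-0.057,0.003,0,0,-0.023,1],[-0.067,-0.06,0.003,0.001,0,-0.024,1],[-0.064,-0.062,0.003,0,0,-0.023,1],[-0.062,-0.065,0.003,0,0,-0.024,1]],
])

```text
time_s: 44.02
eef_pos: [0.4465, 0.0009, 0.2382]
orientation: [3.141, -0.002, 1.756]
force: [0.6, 0.3, 0.7]
width: 0.0855
gripper_force: 0.0
```

Call:
apply_moves([
  [[0,0,0,0,0,0,1],[0,0,0,0,0,0,1]],
])

```text
time_s: 44.28
eef_pos: [0.4478, 0.0027, 0.2383]
orientation: [3.141, -0.003, 1.755]
force: [-0.5, -0.8, 0.7]
width: 0.0857
gripper_force: 0.0
```

Run:
```python
from look import *
look("pics/w9.png",(130,80,430,340),[("tab",.447,.002,.185,.126)],2)
```

```text
t 44.275 pos [0.4478 0.0027 0.2383] rpy [ 3.141e+00 -3.000e-03  1.755e+00] w 0.0857 F [-0.5 -0.8  0.7] j [-0.9   0.03  0.79  2.06 -0.03  1.05  0.09]
```

View pics/w9.png

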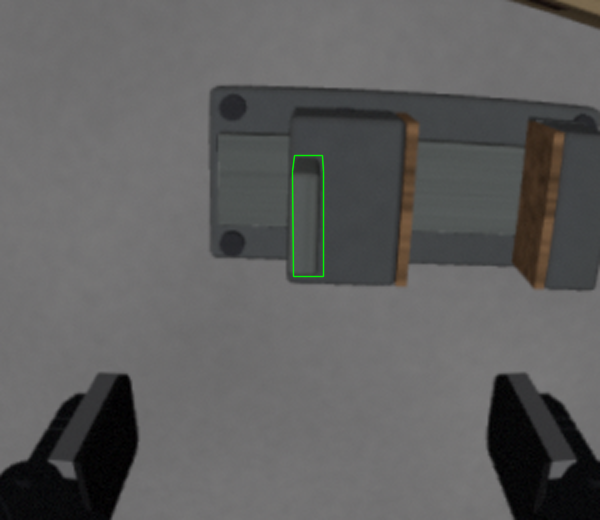

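The overlay fits the tab at crop (308,215), and the jaw gap is clear. I'll grip the tab and push the jaw shut.

Call:
apply_moves([
  [[0,0,0.088,0,0,0,1],[0,0,0.088,0,0,0,1],[0,0,0.088,0,0,0,1],[0,0,0.084,0,0,0,1],[0,0,0,0,0,0,1]],
])

```text
time_s: 44.95
eef_pos: [0.4452, 0.0026, 0.0613]
orientation: [-3.134, 0.0, 1.757]
force: [-0.3, -0.8, 0.2]
width: 0.0855
gripper_force: 0.0
```

Call:
apply_moves([
  [[0,0,0,0,0,0,0],[0,0,0,0,0,0,0],[0,0,0,0,0,0,0],[0,0,0,0,0,0,0],[0,0,0,0,0,0,0]],
])

```text
time_s: 45.58
eef_pos: [0.4466, 0.0028, 0.0641]
orientation: [-3.141, -0.003, 1.754]
force: [-3.6, -0.0, 9.2]
width: 0.0138
gripper_force: 29.0
```

Call:
apply_moves([
  [[0,0.024,0,0,0,0,0],[0,0.03,0,0,0,0,0],[0,0.03,0,0,0,0,0],[0,0.03,0,0,0,0,0],[0,0.014,0,0,0,0,0]],
])

```text
time_s: 46.2
eef_pos: [0.51, 0.0124, 0.0641]
orientation: [-3.14, -0.0, 1.753]
force: [-3.9, -4.7, 10.0]
width: 0.0141
gripper_force: 30.5
```

Call:
apply_moves([
  [[0,0.008,0,0,0,0,0],[0,0.006,0,0,0,0,0],[0,0,0,0,0,0,0]],
])

```text
time_s: 46.58
eef_pos: [0.5167, 0.0135, 0.0642]
orientation: [-3.141, -0.0, 1.752]
force: [-2.4, -5.2, 6.5]
width: 0.0138
gripper_force: 29.8
```

Call:
apply_moves([
  [[0,0.004,0,0,0,0,0],[0,0.004,0,0,0,0,0],[0,0,0,0,0,0,0]],
])

```text
time_s: 46.95
eef_pos: [0.5179, 0.0137, 0.0641]
orientation: [-3.136, -0.002, 1.752]
force: [-11.1, -5.7, 16.7]
width: 0.014
gripper_force: 31.3
```

Call:
apply_moves([
  [[0,0.004,0,0,0,0,0],[0,0,0,0,0,0,0],[0,0,0,0,0,0,0]],
])

```text
time_s: 47.32
eef_pos: [0.5177, 0.0137, 0.0641]
orientation: [-3.133, -0.003, 1.751]
force: [-18.2, -8.0, 24.9]
width: 0.0135
gripper_force: 33.1
```

Call:
apply_moves([
  [[0,0,0,0,0,0,1],[0,0,0,0,0,0,1],[0,0,0,0,0,0,1],[0,0,0,0,0,0,1],[0,0,-0.06,0,0,0,1]],
])

```text
time_s: 47.95
eef_pos: [0.5211, 0.0168, 0.0922]
orientation: [-3.137, -0.001, 1.756]
force: [-0.1, -0.2, 0.1]
width: 0.0854
gripper_force: 0.0
```

Call:
apply_moves([
  [[0,0,-0.1,0,0,0,1],[0,0,-0.1,0,0,0,1],[0,0,-0.1,0,0,0,1],[0,0,0,0,0,0,1],[0,0,0,0,0,0,1]],
])

```text
time_s: 48.58
eef_pos: [0.5224, 0.0168, 0.243]
orientation: [-3.14, -0.002, 1.756]
force: [-0.3, 0.9, 0.6]
width: 0.0855
gripper_force: 0.0
```

Run:
```python
from look import *
st=show(); w=arm.grab_frame("wrist"); s=arm.grab_frame("side")
cv2.imwrite("pics/fin.png",np.hstack([cv2.resize(w[20:320,130:430],(400,400)),cv2.resize(s[90:290,130:330],(400,400),interpolation=2)])[:,:,::-1])
for q in("vase_a","flask_a","slim"):
  print(q,[(round(d["conf"],2),np.round(d["bbox"]).tolist()) for d in arm.regions_of("side",q)])
```

```text
t 48.575 pos [0.5224 0.0168 0.243 ] rpy [-3.140e+00 -2.000e-03  1.756e+00] w 0.0855 F [-0.3  0.9  0.6] j [-0.84  0.23  0.82  1.9  -0.19  1.09  0.24]
vase_a [(0.75, [206.0, 187.0, 25.0, 32.0]), (0.59, [217.0, 172.0, 26.0, 40.0])]
flask_a [(0.98, [183.0, 160.0, 25.0, 42.0])]
slim [(0.95, [235.0, 170.0, 16.0, 36.0]), (0.56, [207.0, 187.0, 21.0, 35.0])]
```

View pics/fin.png

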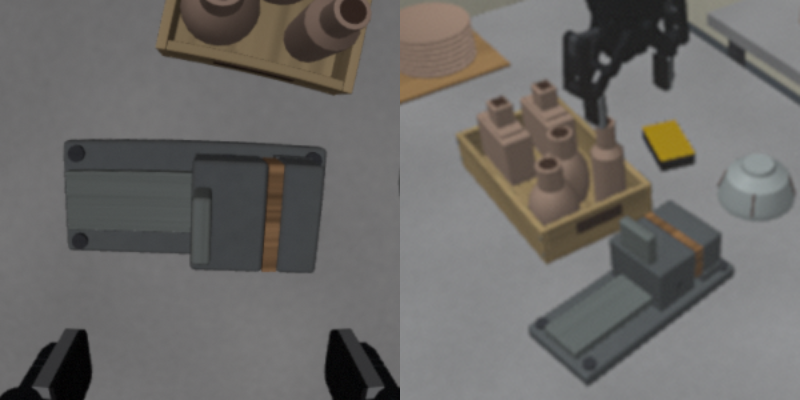

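The final picture shows all five pieces upright in the crate, the vise jaws shut face to face, and the gripper free and clear. I'm handing in.

```bash
python3 -c "
from workcell import arm
print(arm.hand_in())"
```

```text
the job is handed in; nothing more can be done
None
```

I handed the job in after about 49 s of robot time: all five pieces of ware (both flasks, both vases, the slim bottle) stand upright in the crate, the empty vise is pushed shut, and the bystanders were not touched; no verdict came back.

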